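Sheathe the blue food probe

ROBOT

A 7-joint arm with a two-finger parallel gripper is mounted at the origin on the work surface. World frame = base frame: x ahead of the robot, y to its left, z up, the work surface at z = 0. Lengths are in m, angles in degrees, forces in N, time in s.
With the tool pointing down it reaches from about 0.4 to 0.75 m from the base axis. Payload 19.5 kg.
Tool frame: the origin (TCP) lies midway between the tips of the shut fingers; the grasp point (between the pads) lies ctrl.grasp_offset behind it (ctrl.grasp_offset is the distance from the TCP to the grasp point, in m); z points along the fingers, y is the line along which they close (so a half turn about z gives the same grasp; the last joint's range is limited). The gripper opens to 85 mm and grips with 20 to 120 N. Pads are 22 mm wide; open, the fingers measure 114 mm over their backs; the gripper's body (76 mm by 85 mm) begins 54 mm behind the grasp point. The pads swing forward as they close: fully open they stand 13 mm farther back than shut.
Start: joints at [-77.733, 40.479, -1.581, 85.061, 1.261, 54.483, -4.326], TCP at [0.145, 0.556, 0.231] pointing down, gripper open.
Joint ranges: [-155.06, 155.06], [-18.47, 123.98], [-90, 86.84], [0, 140.48], [-83.41, 263.41], [0, 116], [-161.91, 161.91]. Speed limits (degrees/s): [108.29, 108.29, 147.25, 147.25, 172.46, 172.46, 172.46].

INTERFACE

Orientations are given as [roll, pitch, yaw] about the fixed x, y, z axes, in that order (R = Rz(yaw) Ry(pitch) Rx(roll)).
In Python, from plant import ctrl gives the robot as it stands. The module is installed in compiled form; this text tells all that it offers.
- The arm moves only by the tool play_rows, never from a script. Its arguments are lists of equal length, an entry for each row: "turn": the turn, a rotation vector about the tool's x, y, z in units of 90 degrees (1.0 is 90 degrees), a list of three; "delta_pos": the shift along the tool's x, y, z in units of 12 cm (1.0 is 12 cm), a list of three; "jaw": the opening, from 0 (shut) to 1 (fully open). In form: {"turn": [[wx, wy, wz], ...], "delta_pos": [[dx, dy, dz], ...], "jaw": [jaw, ...]}. A call has 1 to 8 rows; each row is the pose to reach, as a shift and turn from the pose commanded when the call began, along the tool's axes at that moment; what a row does not reach only later rows make up. A row lasts 1/8 s, in which the tool goes at most 62.5 mm and 10.7 degrees, less where a joint would pass 70% of its speed; a pose out of reach is approached as far as the arm can. A call with a number of a shift or a turn outside -1 to 1 is refused whole. A call with a gripper value outside its range is refused whole. The fingers move at their own pace and stop on an object; "grip_force" is the grip in N (left out, the last holds). Time passes only in rows, so rows that repeat a pose let the fingers close. It gives the time, the measured TCP pose, the force, the opening and the grip force at its end, in the units of the state.
- ctrl.get_obs(): the state, without advancing time (a new reading comes with each control period).
- ctrl.grab_frame(name): name is "scene" or "top" or "wrist"; returns a dict with "color" (384x512x3 uint8, red, green, blue), "depth" (384x512 float32, m along the optical axis (not along the pixel's ray), 0 where there is no reading), "vfov" (degrees; the focal length in pixels is half the picture's height over the tangent of half this angle, whatever the lens; pixels are square), "cx", "cy" (the principal point, pixels), "xyz" and "attitude" of the camera in the world. Camera axes: x right, y down, z forward; pixel columns grow to the right and rows downward; lengths in m; the calibration is good to about 2 mm. A picture is of the moment at which its call begins.
- ctrl.job_done(): hands the job in; it is judged then, once.
The state is a dict: "clock": time; "joints": joint angles; "qd": joint speeds; "joint_efforts": joint torques, N m; "ee_pos": TCP position; "ee_rot": TCP orientation; "contact_force": force on the tool from outside, world axes, zero at the start; "ft_torque": the same for the moment, N m; "gripper_width": finger opening in m; "grip_force": force on a finger pad.
Only numpy, scipy, OpenCV 4.12 (cv2) and the standard library are available. Lean on these libraries where they do the work, as an engineer would, in place of code of your own. Each camera call takes 0.05 s, during which the arm holds its last target. There are 200 camera calls.

TASK

Put the blue food probe away: draw it out of the white drying block, push its steel shaft down into the slanted yellow-topped sheath until the head sits fully home on the yellow plate, without forcing it, and let go. The sheath may stand anywhere along its bracket, so find its hole first. Leave the red probe, the bottles, the cup and the jar where they stand.

Things in the scene. Friction and masses are not known exactly. Their poses are not given: they have to be found in the camera images.
- blue: Food probe with a blue head, 130 mm long, about 80 g, origin at the shaft's tip, z up the shaft to the head. Steel shaft 8 mm in diameter (last 4 mm taper to 6 mm), 90 mm long; square head 26 x 26 mm, 40 mm high, faces square to the probe's x and y. It starts upright in one of the block's holes, head resting on the block's top, 100 mm above the table
- blue_collar (a point): centre of the underside of the blue head, where the shaft begins, 90 mm above the tip
- blue_head (a point): centre of the blue head, 110 mm above the tip, a good place to grip
- red: the same probe with a red head, in the block's other hole; to be left alone. Origin at its tip
- block: fixed white drying block 60 x 160 x 100 mm (x, y, z), origin at the centre of its underside, with two 13 mm upright holes, 95 mm deep, at y = -45 and +45 mm; which probe is in which varies
- bracket: fixed steel base plate 150 x 200 x 10 mm of the sheath's bracket, origin at the centre of its underside, -x side towards the robot; the bracket stands 150 mm high in all
- rail: fixed slanted slide on the bracket, 188 mm long in y, on which the sheath (a yellow plate with a black tube below) slides along y. z is the direction of the sheath's bore, out of its mouth, leaning 0.55 rad from vertical towards the bracket's -x side. Origin at mid-slide, in the plane of the plate's top face. The bore's mouth is at x = 0, z = 0 and an unmeasured y
- bore_low (a point): point of the rail at x = 0, y = -20 mm, z = 0. The bore's mouth lies somewhere between this and bore_high, to be found by touch or by eye; it is in the middle of the sheath's yellow plate, 44 mm (x) by 100 mm (y), 14 mm thick, top face at the rail's z = 0. The sheath stays where it is left but yields along y to a push of 6 N
- bore_high (a point): point of the rail at x = 0, y = +20 mm, z = 0. The bore is 12 mm in diameter with a 2 mm chamfer at its mouth, 100 mm deep. A leaf spring in the bore on its +x side grips the shaft from 35 mm down and most at 50 mm: from there on it takes a push of about 3 to 10 N, and the probe does not fall home by its own weight
- bottle_a: clear water bottle with a red cap, 72 mm in diameter, 230 mm high, loose; origin at the centre of its underside
- bottle_b: another such water bottle
- cup: black cup 72 mm wide and 95 mm high, loose; origin at the centre of its underside
- jar: amber jar with a brass lid, 60 mm in diameter, 75 mm high, loose; origin at the centre of its underside
Things that resemble listed ones, but are neither listed nor needed, are in the scene too. Of the things that look like the blue, the largest one is meant. What is shaped like the jar but purple is not meant.

How it is judged:
By the outcome, as a careful person would: the job done as asked, in the order asked, and still so for the second after the job is handed in, with the robot touching nothing.
It also fails if it takes over 53 s, if anything falls off the work surface, if the arm or the gripper's body presses on something with over 40 N, if the wrist force passes 120 N, or if a joint passes its speed limit or range.

## Working session

There is one attempt and no reset: what is moved stays moved. The work goes in short steps, Python scripts to look and compute and a tool call to move; the robot and the scene stay as the last step left them, time stands still between calls to the robot, and variables do not carry over. Pictures are saved under pics/ and viewed, at most 10 in all, crops included, and the job is handed in when it is done.

Besides the shell and the picture viewer there is one more tool, called as name(argument=value, ...) on one line, values as JSON. play_rows: Moves the arm, as the interface text tells. Shifts and turns lie within -1 to 1; 1 stands for 12 cm of shift or 90 degrees of turn. Its arguments: {"type":"object","properties":{"turn":{"type":"array","items":{"type":"array","items":{"type":"number","minimum":-1,"maximum":1}}},"delta_pos":{"type":"array","items":{"type":"array","items":{"type":"number","minimum":-1,"maximum":1}}},"jaw":{"type":"array","items":{"type":"number"}},"grip_force":{"type":"number"}},"required":["turn","delta_pos","jaw"]}

```bash
mkdir -p pics; cat > h.py <<'E'
import numpy as np, cv2, pickle
from scipy.spatial.transform import Rotation as R
from plant import ctrl
def grab(n,tag):
    f=ctrl.grab_frame(n); pickle.dump(f,open(f'pics/{tag}.pkl','wb'))
    cv2.imwrite(f'pics/{tag}.png',f['color'][:,:,::-1]); return f
def load(tag): return pickle.load(open(f'pics/{tag}.pkl','rb'))
def cam(f):
    a=np.array(f['attitude'],float)
    M=a if a.shape==(3,3) else R.from_euler('xyz',a,degrees=True).as_matrix()
    F=f['color'].shape[0]/2/np.tan(np.radians(f['vfov'])/2)
    return M,np.array(f['xyz'],float),F
def ray(f,u,v):
    M,o,F=cam(f); return o,M@np.array([(u-f['cx'])/F,(v-f['cy'])/F,1])
def pt(f,u,v):
    o,d=ray(f,u,v); return o+d*f['depth'][int(round(v)),int(round(u))]
def tri(f,a,g,b):
    o,d=ray(f,*a);p,e=ray(g,*b); s=np.linalg.lstsq(np.c_[d,-e],p-o,rcond=None)[0]
    x,y=o+d*s[0],p+e*s[1]; return (x+y)/2,np.linalg.norm(x-y)
def cloud(f):
    M,o,F=cam(f); v,u=np.mgrid[:384,:512]; d=f['depth']
    return np.stack([(u-f['cx'])/F*d,(v-f['cy'])/F*d,d],-1)@M.T+o
def crop(f,u0,v0,u1,v1,tag,k=4):
    c=f['color'][v0:v1,u0:u1,::-1]; cv2.imwrite(f'pics/{tag}.png',cv2.resize(c,None,fx=k,fy=k,interpolation=cv2.INTER_CUBIC))
E
python3 - <<'E'
from h import *
fs=[grab(n,n+'0') for n in('scene','top','wrist')]
for f in fs: print(f['vfov'],f['cx'],f['cy'],f['xyz'],f['attitude'])
cv2.imwrite('pics/two.png',np.hstack([cv2.resize(f['color'][:,:,::-1],(400,300)) for f in fs[:2]]))
print(ctrl.get_obs(),ctrl.grasp_offset)
E
```

```text
47.974512476074175 257.95962405814197 186.2124660312397 [ 0.95968888 -0.2349554   0.87836505] [-149.3483301     0.44309467   58.77698439]
53.8377907690331 253.7331279286939 183.93467689156031 [ 0.47539641 -0.00491476  1.01031006] [-173.73011873   -1.01140288  -89.93821999]
59.283016441753986 254.51497158561563 197.7003402950988 [0.06601505 0.5768815  0.37482262] [1.61365535e+02 5.39331741e-02 7.54020762e+01]
{'clock': 0.15, 'joints': array([-77.73378066,  40.50351922,  -1.58417513,  85.07595112,
         1.2618322 ,  54.48169936,  -4.32737143]), 'qd': array([ 0.0332932 , -0.08028493, -0.0158179 , -0.0630522 , -0.03749139,
        0.06296325,  0.01236848]), 'joint_efforts': array([-2.58249827e-06, -8.83296490e+01,  1.23448759e+00, -2.36197364e+01,
        1.70123018e-02,  5.07985853e-03,  7.25104115e-06]), 'ee_pos': array([0.14542043, 0.55612364, 0.23096621]), 'ee_rot': array([-1.79956197e+02,  9.24936038e-04,  1.65345034e+02]), 'contact_force': array([ 0.7621684 , -0.25749778, -0.12370148]), 'ft_torque': array([ 0.01791818,  0.0422375 , -0.02483498]), 'grip_force': 0.0, 'gripper_width': 0.08507952465666624} 0.0187
```

View pics/scene0.png

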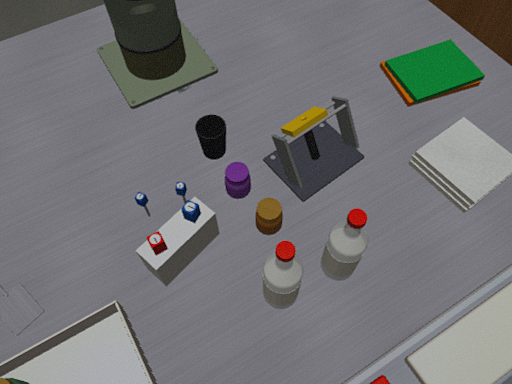

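View pics/top0.png

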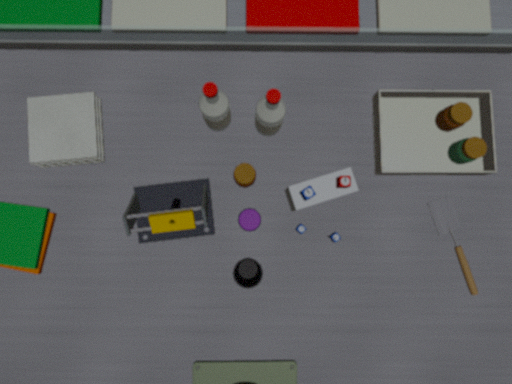

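The scene shows three blue-headed things: (191,210), in the white block, and two small ones standing loose at (141,199) and (181,188). The one in the block is the largest and fits the description. In top it is at (308,192), with the red probe at (344,182). The yellow plate is at scene (305,122) and top (172,222). A crop will confirm this.

```bash
cat > m.py <<'E'
from h import *
s,t=load('scene0'),load('top0')
def zoom(f,u,v,w,h,W,H): return cv2.resize(f['color'][v:v+h,u:u+w,::-1],(W,H),interpolation=cv2.INTER_CUBIC)
a=zoom(t,280,160,80,60,400,300); b=zoom(t,120,170,100,75,400,300)
c=zoom(s,130,170,100,75,400,300); d=zoom(s,260,90,100,75,400,300)
cv2.imwrite('pics/crops.png',np.vstack([np.hstack([a,b]),np.hstack([c,d])]))
for n,f in(('s',s),('t',t)):
    P=cloud(f); c=f['color'].astype(int); r,g,b=c[...,0],c[...,1],c[...,2]
    x,y,z=P[...,0],P[...,1],P[...,2]
    hsv=cv2.cvtColor(f['color'],cv2.COLOR_RGB2HSV)
    yel=(hsv[...,0]>18)&(hsv[...,0]<32)&(hsv[...,1]>180)&(z>.08)
    q=P[yel]; print(n,'yellow',len(q),q.mean(0),q.min(0),q.max(0))
    if len(q)>20:
        m=np.median(q,0); u,S,vt=np.linalg.svd(q-m); print(vt,S)
    blu=(hsv[...,0]>100)&(hsv[...,0]<125)&(hsv[...,1]>130)
    k,l,st,ce=cv2.connectedComponentsWithStats(blu.astype(np.uint8))
    for i in range(1,k):
        if st[i,4]>8: print('blue',ce[i],st[i,4],P[l==i].mean(0),'zmax',z[l==i].max())
    top=P[(abs(z-.14)<.004)&blu]
    if len(top): print('bluetop',top.mean(0),cv2.minAreaRect((top[:,:2]*1000).astype(np.float32)))
    rd=P[(abs(z-.14)<.004)&(r>120)&(g<60)]; rd=rd[(abs(rd[:,1])<.5)]
    if len(rd): print('redtop',rd.mean(0),len(rd))
    w=P[(abs(z-.1)<.004)&(c.min(-1)>140)]; print('block',len(w),cv2.minAreaRect((w[:,:2]*1000).astype(np.float32)),w.mean(0))
E
python3 m.py
```

```text
s yellow 653 [0.49693552 0.13146614 0.13996067] [ 0.03477416 -0.56867337  0.08041472] [0.95968888 0.23533548 0.87836505]
[[-0.29968628  0.94507404 -0.13047298]
 [-0.51428152 -0.27521798 -0.81226202]
 [ 0.80355625  0.17632394 -0.56851317]] [3.77836329 2.09916926 0.8932083 ]
blue [181.04411765 190.07352941] 68 [ 0.47443734 -0.14058536  0.08063734] zmax 0.09199444946147217
blue [141.78947368 200.28947368] 76 [ 0.45245742 -0.22238017  0.0788835 ] zmax 0.0925981084306089
blue [187.1 201.2] 10 [ 0.53213405 -0.14716652  0.12730516] zmax 0.14062369187149293
blue [191.41714286 213.15428571] 175 [ 0.56027728 -0.15171089  0.12683623] zmax 0.14114786915776478
bluetop [ 0.55516311 -0.15168278  0.13850775] ((552.5106811523438, -150.3978271484375), (25.1424560546875, 25.90355110168457), 34.411277770996094)
redtop [ 0.58178907 -0.23682983  0.13848986] 52
block 1565 ((712.233642578125, 20.414642333984375), (660.2191162109375, 158.4348907470703), 55.401065826416016) [ 0.57049152 -0.19733817  0.09876519]
t yellow 1293 [ 0.57309762 -0.11296423  0.12094494] [ 0.46013794 -0.60361079  0.08002088] [0.7832528  0.21875386 1.01031006]
[[-0.29390255  0.95412053  0.0572303 ]
 [ 0.06420076  0.07944461 -0.99476973]
 [-0.95367686 -0.28869113 -0.08460424]] [16.32361865  2.37276543  1.15406958]
blue [303.59090909 194.63636364] 22 [ 0.54683914 -0.13624269  0.13558268] zmax 0.14278288685199292
blue [331.44444444 236.        ] 9 [ 0.45024593 -0.20978953  0.0880464 ] zmax 0.09224977385420408
bluetop [ 0.54751409 -0.13663091  0.13945884] ((546.9435424804688, -136.96856689453125), (20.651386260986328, 4.931283950805664), 27.943092346191406)
redtop [ 0.57537461 -0.22366587  0.14099838] 10
block 941 ((566.0761108398438, -189.8157958984375), (55.79732894897461, 156.31719970703125), 17.58059310913086) [ 0.56467499 -0.18583439  0.1002154 ]
```

View pics/crops.png

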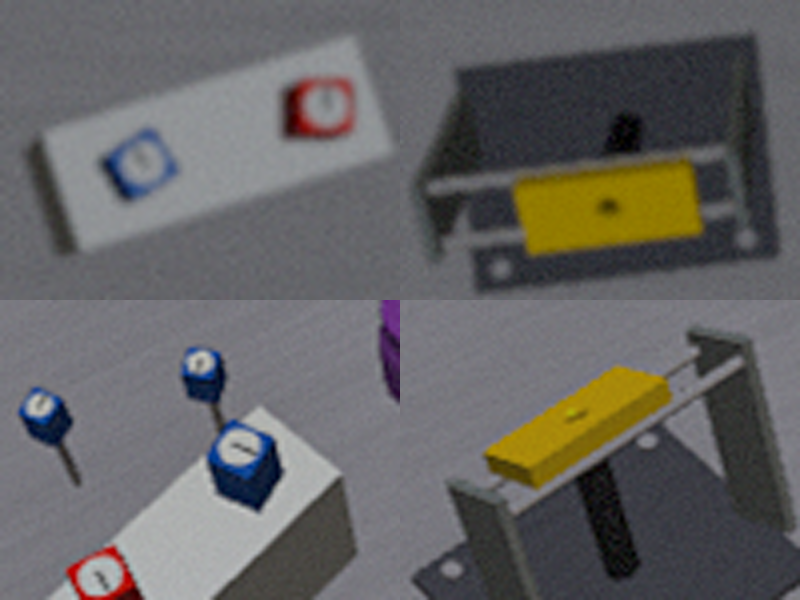

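In the crop, blue is centred at top pixel (308.5,191.5) and scene (190.5,206.5), in the block's hole, so this is the meant probe. The two look-alikes are about half its size and stand free. The bore mouth is the dark spot in the yellow plate, at top (171.7,221.3) and scene (303.5,118.4).

```bash
cat > m2.py <<'E'
from h import *
s,t=load('scene0'),load('top0')
print('blue',tri(s,(190.4,206.4),t,(308.4,191.2))); print('hole',tri(s,(303.4,118.3),t,(171.6,221.2)))
for f in(s,t):
    P=cloud(f); hsv=cv2.cvtColor(f['color'],cv2.COLOR_RGB2HSV)
    ok=(hsv[...,0]>18)&(hsv[...,0]<32)&(hsv[...,1]>150)&(P[...,2]>.08)&(P[...,2]<.2)&(P[...,1]>.08)&(P[...,1]<.3)&(P[...,0]<.62)&(P[...,0]>.35)
    q=P[ok]; m=np.median(q,0); 
    for _ in range(4):
        u,S,vt=np.linalg.svd(q-q.mean(0),full_matrices=False); d=(q-q.mean(0))@vt[2]; q=q[abs(d)<2*d.std()+1e-4]
    n=vt[2]*np.sign(vt[2][2]); print('plate',len(q),q.mean(0),'n',n,'tilt',np.arccos(n[2]),'long',vt[0],np.degrees(np.arctan2(n[1],n[0])))
# bracket base plate yaw and others
    for nm,(u,v) in (() if f is s else (('cup',(248,270)),('purple',(249,219)),('jar',(244,174)),('botA',(210,91)),('botB',(273,97)))): print(nm,pt(f,u,v))
w=ctrl.get_obs(); Rt=R.from_euler('xyz',w['ee_rot'],degrees=True)
f=load('wrist0'); M,o,F=cam(f); print('cam in tool',Rt.inv().apply(o-w['ee_pos']),Rt.as_matrix().T@M)
def move(target,rot=None):
    d=Rt.inv().apply(np.array(target)-w['ee_pos']); print('move',d,d/.12)
move([.5,.15,.28]); move([.548,-.14,.25])
E
python3 m2.py
```

```text
blue (array([ 0.55404221, -0.14754903,  0.14106405]), np.float64(0.0018441747758900604))
hole (array([0.48403362, 0.16633736, 0.13489343]), np.float64(0.004139741351215639))
plate 515 [0.48800929 0.16140192 0.13556342] n [-0.44369145 -0.06132829  0.89407871] tilt 0.4644262282384088 long [ 0.12971611 -0.99154449 -0.00364152] -172.1302802836707
plate 701 [0.48452771 0.16820927 0.13579057] n [-0.51871283 -0.06469847  0.85249699] tilt 0.5500526789605277 long [-0.11729971  0.99308852  0.00399584] -172.89027923742353
cup [ 0.35992048 -0.00782759  0.00480001]
purple [ 0.49128905 -0.00975607  0.07381991]
jar [0.60303765 0.00299548 0.07510647]
botA [0.75967541 0.07467612 0.23078201]
botB [ 0.74654812 -0.05924142  0.23342884]
cam in tool [ 8.20714458e-02 -1.16806730e-04 -1.43857694e-01] [[ 9.95592523e-04 -9.47580767e-01 -3.19514786e-01]
 [ 9.99999489e-01  9.99891476e-04  1.50584837e-04]
 [ 1.76788815e-04 -3.19514772e-01  9.47581278e-01]]
move [-0.4457931  -0.30324079 -0.04879478] [-3.71494251 -2.52700658 -0.40662319]
move [-0.56560033 -0.57163929 -0.01858765] [-4.71333611 -4.76366077 -0.15489706]
```

play_rows(turn=[[0,0,0],[0,0,0],[0,0,0]], delta_pos=[[-0.35,-0.22,-0.1],[-0.7,-0.45,-0.1],[-0.93,-0.62,-0.1]], jaw=[1,1,1])

```text
clock: 0.52
ee_pos: [0.2361, 0.4544, 0.2433]
ee_rot: [-180.0, 0.0, 165.3]
contact_force: [0.3, 0.5, 0.0]
gripper_width: 0.0854
grip_force: 0.0
```

play_rows(turn=[[0,0,0],[0,0,0],[0,0,0]], delta_pos=[[-0.35,-0.22,-0.1],[-0.7,-0.45,-0.1],[-0.93,-0.62,-0.1]], jaw=[1,1,1])

```text
clock: 0.9
ee_pos: [0.3251, 0.3541, 0.2553]
ee_rot: [-180.0, 0.0, 165.3]
contact_force: [-0.3, 1.2, 0.1]
gripper_width: 0.0854
grip_force: 0.0
```

play_rows(turn=[[0,0,0],[0,0,0],[0,0,0]], delta_pos=[[-0.35,-0.22,-0.1],[-0.7,-0.45,-0.1],[-0.93,-0.62,-0.1]], jaw=[1,1,1])

```text
clock: 1.27
ee_pos: [0.4142, 0.2538, 0.2673]
ee_rot: [-180.0, 0.0, 165.3]
contact_force: [-1.1, 1.3, 0.1]
gripper_width: 0.0853
grip_force: 0.0
```

play_rows(turn=[[0,0,0],[0,0,0],[0,0,0],[0,0,0]], delta_pos=[[-0.35,-0.22,-0.1],[-0.7,-0.45,-0.1],[-0.93,-0.62,-0.1],[-0.93,-0.62,-0.1]], jaw=[1,1,1,1])

```text
clock: 1.78
ee_pos: [0.503, 0.1532, 0.2789]
ee_rot: [-179.9, -0.0, 165.1]
contact_force: [-0.8, 0.6, -0.3]
gripper_width: 0.0856
grip_force: 0.0
```

```bash
python3 - <<'E'
from h import *
f=grab('wrist','w1'); M,o,F=cam(f)
def px(p):
    c=M.T@(np.array(p)-o); return f['cx']+F*c[0]/c[2],f['cy']+F*c[1]/c[2]
u,v=map(int,px([.484,.1663,.135])); print(u,v)
cv2.imwrite('pics/w1v.png',cv2.resize(f['color'][:,:,::-1],(768,576)))
E
```

```text
263 157
```

View pics/w1v.png

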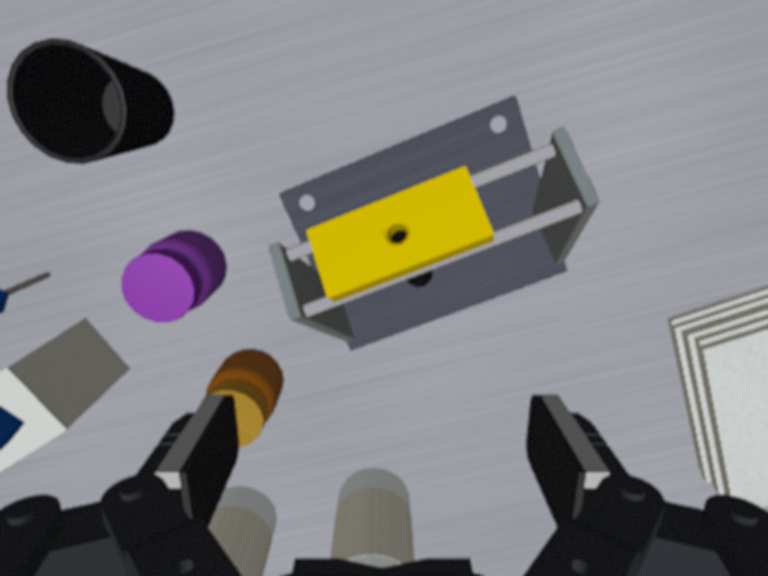

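play_rows(turn=[[0,0,0],[0,0,0]], delta_pos=[[-0.2,-0.4,0.04],[-0.345,-0.77,0.08]], jaw=[1,1])

```text
clock: 2.08
ee_pos: [0.5185, 0.0553, 0.2695]
ee_rot: [180.0, -0.0, 165.5]
contact_force: [1.0, -0.5, 0.7]
gripper_width: 0.0853
grip_force: 0.0
```

play_rows(turn=[[0,0,0],[0,0,0]], delta_pos=[[-0.2,-0.4,0.04],[-0.345,-0.77,0.08]], jaw=[1,1])

```text
clock: 2.33
ee_pos: [0.5354, -0.0449, 0.26]
ee_rot: [180.0, -0.0, 165.4]
contact_force: [0.6, 0.2, -0.1]
gripper_width: 0.0857
grip_force: 0.0
```

play_rows(turn=[[0,0,0],[0,0,0],[0,0,0]], delta_pos=[[-0.2,-0.4,0.04],[-0.345,-0.77,0.08],[-0.345,-0.77,0.08]], jaw=[1,1,1])

```text
clock: 2.7
ee_pos: [0.5516, -0.1466, 0.2498]
ee_rot: [-179.9, -0.1, 165.1]
contact_force: [-0.2, 0.8, -0.3]
gripper_width: 0.0854
grip_force: 0.0
```

The wrist view shows the bore mouth at view (397,236), which is pixel (264.5,157). That agrees with the triangulated hole, predicted at (263,157). Next I look at the blue head from above.

```bash
python3 - <<'E'
from h import *
f=grab('wrist','w2'); M,o,F=cam(f)
c=M.T@(np.array([.554,-.1475,.14])-o); u,v=int(f['cx']+F*c[0]/c[2]),int(f['cy']+F*c[1]/c[2]); print(u-80,v-60)
crop(f,u-80,v-60,u+80,v+60,'w2v',5)
P=cloud(f); hsv=cv2.cvtColor(f['color'],cv2.COLOR_RGB2HSV)
q=P[(abs(P[...,2]-.14)<.006)&(np.linalg.norm(P[...,:2]-[.554,-.1475],axis=-1)<.03)]
print(len(q),q.mean(0),cv2.minAreaRect((q[:,:2]*1000).astype(np.float32)))
w=load('w1'); 
for g,uv in((load('top0'),(171.6,221.2)),(load('scene0'),(303.4,118.3))): print(tri(w,(264.4,157),g,uv))
P=cloud(w); hsv=cv2.cvtColor(w['color'],cv2.COLOR_RGB2HSV)
ok=(hsv[...,0]>18)&(hsv[...,0]<32)&(hsv[...,1]>150)&(P[...,2]>.1)&(P[...,2]<.17)&(P[...,0]<.56)
q=P[ok]; hyp=q
for _ in range(5):
    u,S,vt=np.linalg.svd(hyp-hyp.mean(0),full_matrices=False); d=(hyp-hyp.mean(0))@vt[2]; hyp=hyp[abs(d)<2*d.std()+1e-4]
n=vt[2]*np.sign(vt[2][2]); print(len(hyp),hyp.mean(0),n,np.arccos(n[2]),np.degrees(np.arctan2(-n[1],-n[0])),vt[0])
oo,d=ray(w,264.4,157); k=n@(hyp.mean(0)-oo)/(n@d); print('hole on plane',oo+k*d)
print(ctrl.get_obs()['joints'])
E
```

```text
174 136
1087 [ 0.54879933 -0.1469666   0.14111807] ((550.039306640625, -147.47515869140625), (25.7934513092041, 26.41375732421875), 32.20117950439453)
(array([0.48433465, 0.16754618, 0.13531179]), np.float64(0.0017198075539892738))
(array([0.48327799, 0.16594327, 0.133886  ]), np.float64(0.0024289748434464047))
5218 [0.48128477 0.1683475  0.13661173] [-0.51923039 -0.06311987  0.85230023] 0.5504289580927015 6.931111476471254 [ 0.11888721 -0.99290715 -0.00110562]
hole on plane [0.48318038 0.16704487 0.13767008]
[14.76770434 38.93402854 -6.55760242 84.21875525  4.88317256 57.16659497
 82.29368213]
```

View pics/w2v.png

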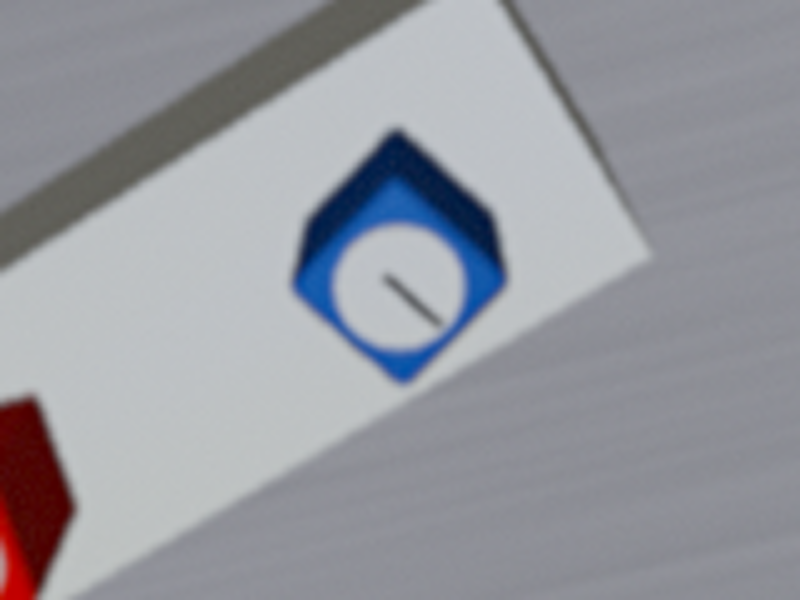

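The crop shows the blue head's top centred at crop (400,281), pixel (253.7,191.9). Its corners are at crop (396,175), (507,285), (404,384) and (293,283), and red is well clear at lower left.

```bash
python3 - <<'E'
from h import *
w=load('w2')
for g,uv in((load('top0'),(308.4,191.2)),(load('scene0'),(190.4,206.4))): print(tri(w,(253.6,191.8),g,uv))
c=[]
for x,y in((396,175),(507,285),(404,384),(293,283)):
    o,d=ray(w,174+(x+.5)/5-.5,136+(y+.5)/5-.5); c.append(o+d*(.14-o[2])/d[2])
c=np.array(c)
for i in range(4):
    e=c[(i+1)%4]-c[i]; print(np.linalg.norm(e),np.degrees(np.arctan2(e[1],e[0]))%90)
p=c.mean(0);print(p)
s=ctrl.get_obs(); Rt=R.from_euler('xyz',s['ee_rot'],degrees=True)
for T in([p[0]+.001,p[1],.18],[p[0]+.001,p[1],.104]): print(s['ee_pos'],Rt.inv().apply(np.array(T)-s['ee_pos'])/.12)
E
```

```text
(array([ 0.55596172, -0.14927322,  0.12115426]), np.float64(0.0013989661004682951))
(array([ 0.55102309, -0.14757454,  0.13624782]), np.float64(0.00048633551430847885))
0.024993147602586075 29.657579724447388
0.023349167218405065 31.038772891167547
0.02446250796254968 30.965692871986278
0.0239261267900782 32.292251330211954
[ 0.55022745 -0.14709012  0.14      ]
[ 0.5518703  -0.14423963  0.25017351] [-0.00127492 -0.0244405   0.58477412]
[ 0.5518703  -0.14423963  0.25017351] [-0.00173515 -0.02455387  1.21810727]
```

play_rows(turn=[[0,0,0.12],[0,0,0.24],[0,0,0.36],[0,0,0.49],[0,0,0.49],[0,0,0.49]], delta_pos=[[0,-0.025,0.1],[0,-0.025,0.2],[0,-0.025,0.3],[0,-0.025,0.45],[0,-0.025,0.5],[0,-0.025,0.5]], jaw=[0.7,0.7,0.7,0.7,0.7,0.7], grip_force=40)

```text
clock: 3.5
ee_pos: [0.5514, -0.1461, 0.1907]
ee_rot: [-180.0, -0.0, 121.5]
contact_force: [-0.7, -0.2, 1.0]
gripper_width: 0.0601
grip_force: 0.0
```

play_rows(turn=[[0,0,0],[0,0,0],[0,0,0],[0,0,0]], delta_pos=[[0,0,0.25],[0,0,0.5],[0,0,0.71],[0,0,0.71]], jaw=[0.7,0.7,0.7,0.7])

```text
clock: 4.0
ee_pos: [0.551, -0.1467, 0.1049]
ee_rot: [-180.0, -0.1, 121.4]
contact_force: [-0.0, -0.1, 1.2]
gripper_width: 0.0593
grip_force: 0.0
```

play_rows(turn=[[0,0,0],[0,0,0],[0,0,0],[0,0,0],[0,0,0]], delta_pos=[[0,0,0],[0,0,0],[0,0,0],[0,0,0],[0,0,0]], jaw=[0.15,0.15,0.15,0.15,0.15], grip_force=40)

```text
clock: 4.62
ee_pos: [0.5518, -0.1472, 0.1066]
ee_rot: [179.9, 0.1, 121.3]
contact_force: [-1.6, 0.4, 8.7]
gripper_width: 0.0254
grip_force: 39.1
```

play_rows(turn=[[0,0,0],[0,0,0],[0,0,0],[0,0,0]], delta_pos=[[0,0,-0.1],[0,0,-0.35],[0,0,-0.7],[0,0,-1]], jaw=[0.15,0.15,0.15,0.15])

```text
clock: 5.12
ee_pos: [0.5513, -0.1472, 0.228]
ee_rot: [179.9, 0.1, 121.3]
contact_force: [-0.4, 0.2, -1.1]
gripper_width: 0.0253
grip_force: 39.5
```

play_rows(turn=[[0,0,0],[0,0,0],[0,0,0]], delta_pos=[[0,0,-0.3],[0,0,-0.63],[0,0,-0.63]], jaw=[0.15,0.15,0.15])

```text
clock: 5.5
ee_pos: [0.5519, -0.1474, 0.3043]
ee_rot: [179.8, 0.2, 121.3]
contact_force: [-0.2, 0.2, -1.5]
gripper_width: 0.0255
grip_force: 39.7
```

```bash
python3 - <<'E'
from h import *
a=grab('scene','s3'); f=grab('wrist','w3'); s=ctrl.get_obs(); print(s['ee_pos'],s['ee_rot'],s['contact_force'],s['gripper_width'],s['joints'])
cv2.imwrite('pics/v3.png',np.hstack([cv2.resize(a['color'][70:270,90:290,::-1],(400,400)),cv2.resize(f['color'][:,:,::-1],(400,300),)[0:300,:].copy() if 0 else cv2.copyMakeBorder(cv2.resize(f['color'][:,:,::-1],(400,300)),0,100,0,0,0)]))
E
```

```text
[ 0.55108514 -0.1470023   0.30129866] [1.79984279e+02 1.61615002e-02 1.21252250e+02] [-0.84498962  0.53515002 -1.79213154] 0.025364459653980924 [ 8.03212627 36.35138742  7.41783088 79.23332917 -4.85521853 64.70191888
 47.3475129 ]
```

View pics/v3.png

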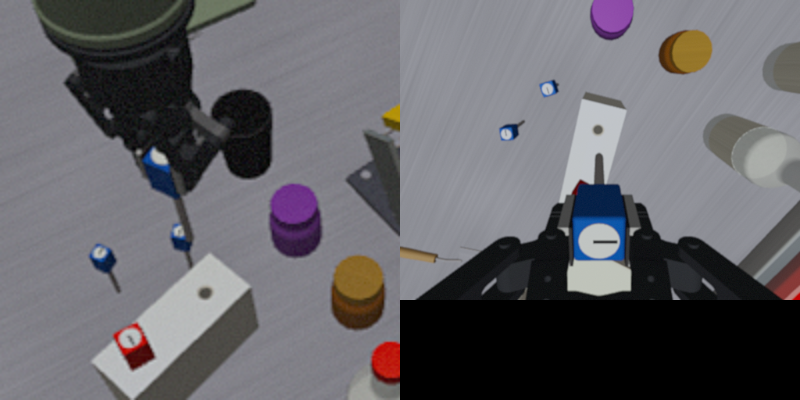

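The blue probe is lifted straight between the fingers. The shaft tip is at composite (597,155), wrist pixel about (252,198), and the block hole is empty with red untouched. Next: check the in-hand tip and carry.

play_rows(turn=[[0,0,0],[0,0,0],[0,0,0]], delta_pos=[[0.4,0.06,0],[0.8,0.12,0],[0.917,0.133,0]], jaw=[0.15,0.15,0.15])

```text
clock: 5.98
ee_pos: [0.5068, -0.0422, 0.3006]
ee_rot: [-180.0, -0.1, 121.4]
contact_force: [0.6, -1.2, -1.0]
gripper_width: 0.0252
grip_force: 39.7
```

play_rows(turn=[[0,0,0],[0,0,0],[0,0,0]], delta_pos=[[0.4,0.06,0],[0.8,0.12,0],[0.917,0.133,0]], jaw=[0.15,0.15,0.15])

```text
clock: 6.35
ee_pos: [0.4635, 0.0595, 0.3006]
ee_rot: [-180.0, -0.0, 121.4]
contact_force: [0.3, -0.5, -1.8]
gripper_width: 0.0255
grip_force: 39.7
```

play_rows(turn=[[0,0,0],[0,0,0],[0,0,0],[0,0,0]], delta_pos=[[0.4,0.06,0],[0.8,0.12,0],[0.917,0.133,0],[0.917,0.133,0]], jaw=[0.15,0.15,0.15,0.15])

```text
clock: 6.85
ee_pos: [0.4212, 0.1596, 0.3007]
ee_rot: [-180.0, 0.0, 121.3]
contact_force: [-0.1, -2.0, -1.2]
gripper_width: 0.0253
grip_force: 39.7
```

```bash
cat > plan.py <<'E'
from h import *
hole=np.array([.4838,.1667,.1358]); yaw=np.radians(6.9)
n=np.array([-np.sin(.55)*np.cos(yaw),-np.sin(.55)*np.sin(yaw),np.cos(.55)])
by=np.array([-np.sin(yaw),np.cos(yaw),0]); bx=np.cross(by,n)
Rg=np.c_[np.cross(bx,-n),bx,-n]   # tool y along bracket/rail x
E
python3 - <<'E'
from plan import *
f=load('w3'); C=np.array([.08207,-.0001,-.14386]); Mc=np.array([[.001,-.94758,-.31951],[1,.001,.00015],[.00018,-.31951,.94758]])
F=cam(f)[2]
for p in((0,0,.090),(0,0,.094),(0,0,.097),(.013,0,.002),(.013,.013,.004),(.013,-.013,.004)):
    c=Mc.T@(np.array(p)-C); print(p,f['cx']+F*c[0]/c[2],f['cy']+F*c[1]/c[2])
crop(f,180,150,330,280,'w3c',5)
s=ctrl.get_obs(); Rt=R.from_euler('xyz',s['ee_rot'],degrees=True)
T=hole+n*(.094+.03)
for sg in(1,-1):
    G=Rg@np.diag([sg,sg,1]); rv=(Rt.inv()*R.from_matrix(G)).as_rotvec(degrees=True); print('turn',rv/90, R.from_matrix(G).as_euler('xyz',degrees=True))
print(s['ee_pos'],T,Rt.inv().apply(T-s['ee_pos'])/.12,s['joints'])
E
```

```text
(0, 0, 0.09) 254.59669543982318 201.84935540689784
(0, 0, 0.094) 254.59642986151138 200.0730133270282
(0, 0, 0.097) 254.59623587001508 198.77548546914676
(0.013, 0, 0.002) 254.63535161354366 237.37257034021133
(0.013, 0.013, 0.004) 281.6809415758035 235.60607872780682
(0.013, -0.013, 0.004) 227.58779575883943 235.55289648505342
turn [-0.34510014 -0.07405575  0.26387936] [148.48732127   0.          96.9       ]
turn [ 0.10128119 -0.47197083 -1.67122809] [-1.48487321e+02 -1.27222187e-14 -8.31000000e+01]
[0.42118749 0.15961979 0.30069938] [0.4194562  0.15891355 0.24151304] [ 0.00269052 -0.01509779  0.49322721] [-30.03945976  25.09900079   8.28998035 102.64854474  -4.37546911
  52.5926908   11.400329  ]
```

View pics/w3c.png

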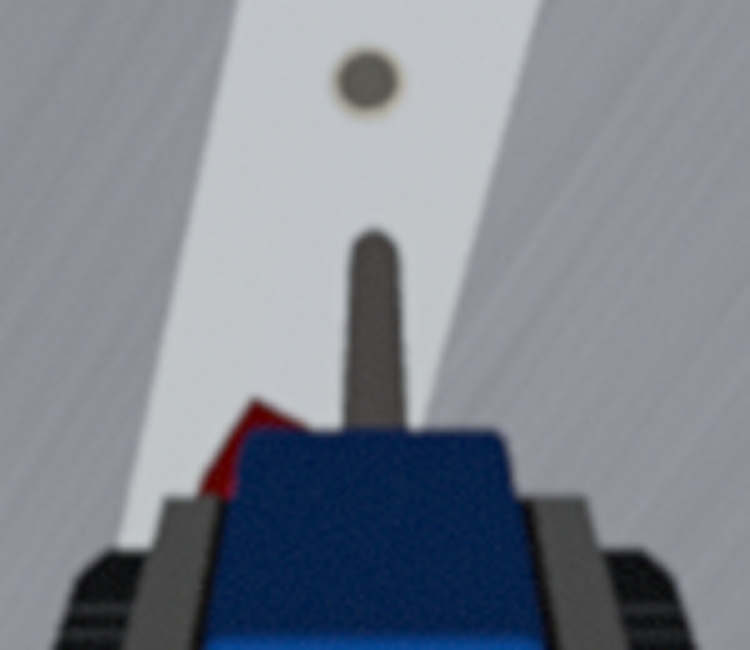

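The tip at crop (373,230), pixel (254.6,196), fits a straight probe with its tip 94 mm past the TCP. The collar at crop v=430 agrees. Now tilt, then drop to about 30 mm above the mouth.

play_rows(turn=[[-0.08,-0.018,0.06],[-0.16,-0.034,0.12],[-0.24,-0.051,0.18],[-0.32,-0.069,0.245],[-0.345,-0.074,0.264],[-0.345,-0.074,0.264]], delta_pos=[[0,0,0],[0,0,0.05],[0,0,0.15],[0,-0.01,0.25],[0,-0.015,0.35],[0,-0.015,0.35]], jaw=[0.15,0.15,0.15,0.15,0.15,0.15])

```text
clock: 7.6
ee_pos: [0.4256, 0.1642, 0.2817]
ee_rot: [150.1, 0.5, 96.5]
contact_force: [0.1, 0.2, -1.2]
gripper_width: 0.0251
grip_force: 43.4
```

```bash
python3 - <<'E'
from plan import *
f=grab('wrist','w4'); s=ctrl.get_obs(); Rt=R.from_euler('xyz',s['ee_rot'],degrees=True)
print(s['ee_pos'],s['ee_rot'],s['joints'])
T=hole+n*(.094+.03); print('turn',(Rt.inv()*R.from_matrix(Rg)).as_rotvec(degrees=True)/90, 'shift',Rt.inv().apply(T-s['ee_pos'])/.12)
M,o,F=cam(f)
for p in(hole,s['ee_pos']+Rt.apply([0,0,.094])):
    c=M.T@(p-o); print(f['cx']+F*c[0]/c[2],f['cy']+F*c[1]/c[2])
crop(f,170,20,370,170,'w4c',4)
E
```

```text
[0.42572083 0.16393459 0.28169148] [150.07005896   0.49215192  96.52091488] [-5.52908937e+01  2.18631008e+01  3.14277146e+01  1.33082109e+02
 -1.52146785e+01  6.96049507e-02 -6.66473020e+00]
turn [-0.01760389  0.00685291 -0.00082738] shift [-0.03276534 -0.21627045  0.26217235]
229.10661589291468 181.4460782759574
253.41991262802867 200.60324832332947
```

View pics/w4c.png

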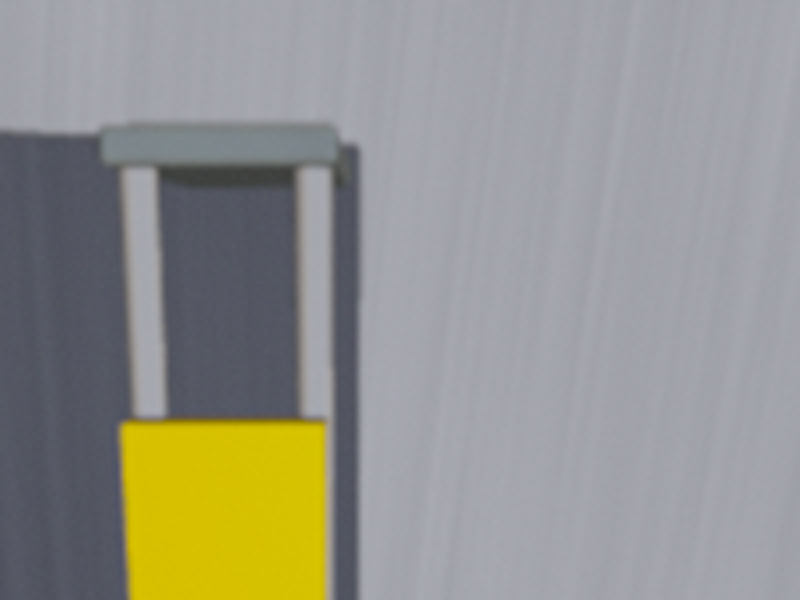

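The tilt stopped short: joint 6 is at its lower limit (0.07°). I'll fit a kinematic model from the logged poses to see which insertion poses are reachable.

```bash
cat > kin.py <<'E'
from plan import *
from scipy.optimize import least_squares
D=[([-77.734,40.504,-1.584,85.076,1.262,54.482,-4.327],(.1454,.5561,.2310),(-180,0,165.345)),
([14.768,38.934,-6.558,84.219,4.883,57.167,82.294],(.5519,-.1444,.2502),(180,0,165.4)),
([8.032,36.351,7.418,79.233,-4.855,64.702,47.348],(.5511,-.1470,.3013),(180,0,121.3)),
([-30.039,25.099,8.290,102.649,-4.375,52.593,11.400],(.4212,.1596,.3007),(180,0,121.35)),
([-55.291,21.863,31.428,133.082,-15.215,.07,-6.665],(.4257,.1641,.2817),(150.07,.49,96.52))]
LO=np.array([-155.06,-18.47,-90,0,-83.41,0,-161.91]);HI=np.array([155.06,123.98,86.84,140.48,263.41,116,161.91])
def E(a,x): return R.from_euler(a,x,degrees=True)
def fk(q,p,sg,full=False):
    r=E('z',sg[0]*q[0])*E('y',q[1]); x=np.array([0,0,p[0]])
    r=r*E('z',sg[1]*q[2]); x=x+r.apply([p[4],0,p[1]]); r=r*E('y',q[3]); x=x+r.apply([p[5],0,0])
    r=r*E('z',sg[2]*q[4]); x=x+r.apply([0,0,p[2]]); r=r*E('y',q[5]); x=x+r.apply([p[6],0,0])
    r=r*E('z',sg[3]*q[6]+p[7]); x=x+r.apply([0,0,p[3]]); return x,r
import itertools
def fit():
    best=None
    for sg in itertools.product((-1,1),repeat=3):
        sg=(-1,)+sg
        for off in(0,90,180,270):
            p0=[.3,.4,.4,.25,0,0,0,off]
            def res(p):
                o=[]
                for q,x,e in D:
                    a,r=fk(q,p,sg); o+=list((a-x)*100)+list((E('xyz',e).inv()*r).as_rotvec()*10)
                return o
            s=least_squares(res,p0,x_scale=[.1]*7+[50])
            if best is None or s.cost<best[0]: best=(s.cost,s.x,sg,res(s.x))
    return best
E
python3 - <<'E'
from kin import *
b=fit(); print(b[0],np.round(b[1],4),b[2]); print(np.round(np.array(b[3]).reshape(-1,6),2))
pickle.dump((b[1],b[2]),open('kin.pkl','wb')); p,sg=b[1],b[2]
rng=np.random.default_rng(0)
for name,h in(('final',.004),('spring',.05),('mouth',.094),('pre',.112)):
    T=hole+n*h; sols=[]
    for k in range(60):
        q0=rng.uniform(LO,HI) if k else np.array(D[4][0])
        yaw=rng.uniform(-180,180)
        def res(v):
            a,r=fk(v,p,sg); z=r.apply([0,0,1]); return np.r_[(a-T)*100,(z+n)*20,(v-q0)*1e-4]
        s=least_squares(res,np.clip(q0,LO+.1,HI-.1),bounds=(LO+1,HI-1),x_scale=50)
        if np.linalg.norm(s.fun[:6])<.05: sols.append(np.round(s.x,0))
    print(name,len(sols)); 
    for q in sols[:9]: print(q)
E
```

```text
20.089268369121392 [4.56400e-01 4.86200e-01 3.33800e-01 3.63400e-01 7.30000e-03 3.94000e-02
 1.30000e-03 8.99511e+01] (-1, -1, -1, -1)
[[-3.39  0.11  0.07  0.01 -0.   -0.01]
 [ 0.52  3.8   0.22 -0.    0.01  0.01]
 [ 1.18  2.31  0.09 -0.   -0.   -0.  ]
 [-0.99  2.43 -0.46  0.01 -0.    0.01]
 [-0.05  0.31  0.08  0.   -0.   -0.01]]Traceback (most recent call last):
  File "<stdin>", line 12, in <module>
    return func(*args, **kwargs)
    raise ValueError("Initial guess is outside of provided bounds")
ValueError: Initial guess is outside of provided bounds
```

```bash
python3 - <<'E'
s=open('kin.py').read()
s=s.replace("[p[4],0,p[1]]","[p[4],p[8],p[1]]").replace("[p[5],0,0]","[p[5],p[9],0]").replace("[p[6],0,0]","[p[6],p[10],0]").replace("x=np.array([0,0,p[0]])","x=E('z',sg[0]*q[0]).apply([p[11],0,p[0]])")
s=s.replace("[.3,.4,.4,.25,0,0,0,off]","[.3,.4,.4,.25,0,0,0,off,0,0,0,0]").replace("[.1]*7+[50]","[.1]*7+[50]+[.1]*4").replace("return o\n","return o+list(np.delete(np.array(p),7)*.02)\n")
s=s.replace("product((-1,1),repeat=3)","product((-1,),repeat=3)").replace("(0,90,180,270)","(90,)")
open('kin.py','w').write(s)
E
cat > ik.py <<'E'
from kin import *
b=fit(); print(b[0],np.round(b[1],4)); print(np.round(np.array(b[3])[:30].reshape(-1,6),2))
pickle.dump((b[1],b[2]),open('kin.pkl','wb')); p,sg=b[1],b[2]
rng=np.random.default_rng(0)
for name,h in(('final',.004),('spring',.05),('mouth',.094),('pre',.112)):
    T=hole+n*h; sols=[]
    for k in range(40):
        q0=np.clip(rng.uniform(LO,HI) if k else np.array(D[4][0]),LO+1.1,HI-1.1)
        def res(v):
            a,r=fk(v,p,sg); z=r.apply([0,0,1]); return np.r_[(a-T)*100,(z+n)*20,(v-q0)*1e-4]
        s=least_squares(res,q0,bounds=(LO+1,HI-1),x_scale=50,max_nfev=80)
        if np.linalg.norm(s.fun[:6])<.05: sols.append(np.round(s.x,0))
    print(name,len(sols)); 
    for q in sols[:10]: print(q)
E
python3 ik.py
```

```text
0.007999321159360098 [ 3.43000e-01  5.11100e-01  2.93100e-01  3.22300e-01  4.40000e-03
  5.60000e-03  7.80000e-03  8.99511e+01 -1.29000e-02 -1.29000e-02
 -6.30000e-03  1.07000e-02]
[[ 0.01 -0.06  0.    0.01 -0.   -0.01]
 [ 0.08 -0.02 -0.03 -0.    0.01  0.01]
 [-0.03 -0.    0.02 -0.   -0.   -0.  ]
 [-0.01  0.05 -0.    0.01 -0.    0.01]
 [-0.   -0.01  0.01  0.   -0.   -0.01]]
final 7
[ -51.   56.   50.  139.  220.   46. -135.]
[ -57.   69.   73.  139.  237.   65. -128.]
[-51.  56.  50. 139. 220.  46. 111.]
[-51.  56.  50. 139. 220.  46. -84.]
[-54.  60.  58. 139. 227.  52. -39.]
[-53.  59.  56. 139. 226.  51. -82.]
[-51.  56.  50. 139. 220.  46.  20.]
spring 0
mouth 0
pre 0
```

The model now fits to under 1 mm. It shows the in-line insertion can't be reached, because the forearm folds against its limits. The fix is to set the probe back in its hole and regrip the head with the tool tilted about its closing axis, so the hand is near vertical at insertion. I'll check which side to lean and by how much.

```bash
cat > ik2.py <<'E'
from kin import *
p,sg=pickle.load(open('kin.pkl','rb'))
def ik(T,G,seed):
    q0=np.clip(seed,LO+2.1,HI-2.1)
    def res(v):
        a,r=fk(v,p,sg); return np.r_[(a-T)*100,(R.from_matrix(G).inv()*r).as_rotvec()*20,(v-q0)*1e-4]
    s=least_squares(res,q0,bounds=(LO+2,HI-2),x_scale=50,max_nfev=100)
    return s.x,np.linalg.norm(s.fun[:6])
blue=np.array([.551,-.1472]); H=.114; GO=.0187; hy=31.2
def frame(axis,y,al):
    # probe axis up 'axis', closing axis y; tool z = -axis rotated by al about y
    z=R.from_rotvec(y*al).apply(-axis); return np.c_[np.cross(y,z),y,z]
def grasp(k,al,lift=0):
    a=np.radians(hy+90*k); y=np.array([np.cos(a),np.sin(a),0]); G=frame(np.array([0,0,1.]),y,al)
    return np.r_[blue,H+.01+lift]+GO*G[:,2],G
def ins(s,al,h): # s=+-1 closing axis along +-rail y; h height of collar above plate
    G=frame(n,by*s,al*1); return hole+n*(h+H-.09)+GO*G[:,2],G
E
python3 - <<'E'
from ik2 import *
for al in(20,30,38):
    a=np.radians(al)
    for s in(1,-1):
        # choose sign toward vertical
        for sa in(1,-1):
            G=ins(s,a*sa,0)[1]
            if G[2,2]>-.95: continue
            o=[]
            for h in(0,.05,.11):
                q,e=ik(*ins(s,a*sa,h),np.array(D[3][0]) if s*1 else 0); o.append((round(e,2),np.round(q)))
            print('INS al',al,'s',s,'sa',sa,o)
            for k in range(4):
                oo=[]
                for l in(0,.17):
                    T,Gg=grasp(k,a*sa,l); q,e=ik(T,Gg,np.array(D[2][0])); oo.append((round(e,2),np.round(q)))
                print('   GR k',k,'lean body az',round(np.degrees(np.arctan2(-Gg[1,2],-Gg[0,2]))),oo if max(x[0] for x in oo)<.1 else 'no')
E
```

```text
INS al 20 s 1 sa 1 [(np.float64(0.0), array([-24.,  40.,  -2., 119.,  28.,  11.,  44.])), (np.float64(0.0), array([-24.,  34.,  -5., 121.,  26.,  16.,  45.])), (np.float64(0.0), array([-23.,  26.,  -8., 122.,  21.,  23.,  48.]))]
   GR k 0 lean body az -59 [(np.float64(0.0), array([ 19.,  58.,  -2.,  75., -13.,  63.,  57.])), (np.float64(0.0), array([ 19.,  47.,  -0.,  65., -13.,  84.,  53.]))]
   GR k 1 lean body az 31 [(np.float64(0.0), array([ 13.,  58., -18.,  77.,  28.,  68., 107.])), (np.float64(0.0), array([ 12.,  46., -16.,  66.,  21.,  87., 116.]))]
   GR k 2 lean body az 121 [(np.float64(0.0), array([ 18.,  50., -27., 110.,  77.,  39., 144.])), (np.float64(0.0), array([ 39.,  47., -73., 100.,  67.,  78., 159.]))]
   GR k 3 lean body az -149 [(np.float64(0.0), array([ 21.,  48.,  -1., 107., -52.,  19.,  10.])), (np.float64(0.0), array([  9.,  34.,  21.,  97., -40.,  46.,  -7.]))]
INS al 20 s -1 sa -1 [(np.float64(0.0), array([-38.,  44.,  26., 118., -57.,  18., -50.])), (np.float64(0.0), array([-43.,  38.,  31., 120., -49.,  21., -57.])), (np.float64(0.0), array([-51.,  32.,
[... 2920 characters left out ...]
.,  38., -48., 113.,  79.,  66., 140.]))]
   GR k 3 lean body az -149 no
INS al 38 s -1 sa -1 [(np.float64(0.0), array([-39.,  51.,  36.,  99., -38.,  50., -68.])), (np.float64(0.0), array([-42.,  46.,  39., 102., -36.,  52., -69.])), (np.float64(0.0), array([-46.,  40.,  43., 104., -32.,  56., -71.]))]
   GR k 0 lean body az 121 [(np.float64(0.0), array([ -3.,  53.,  -4., 121., 107.,  39., -78.])), (np.float64(0.0), array([-24.,  37.,  32., 112.,  43.,  21.,  -8.]))]
   GR k 1 lean body az -149 no
   GR k 2 lean body az -59 no
   GR k 3 lean body az 31 [(np.float64(0.0), array([-11.,  73.,  39.,  58., -12.,  85., -42.])), (np.float64(0.0), array([ -9.,  61.,  37.,  50.,  -4., 102., -40.]))]
```

A regrip with a 30° tilt (closing axis at azimuth 121°, body leaning to azimuth 31°) puts every pose well inside the joint ranges. First, undo the tilt and carry the probe back over its hole.

play_rows(turn=[[0.08,0.018,-0.06],[0.16,0.034,-0.12],[0.24,0.051,-0.18],[0.32,0.069,-0.245],[0.345,0.074,-0.264],[0.345,0.074,-0.264],[0.345,0.074,-0.264]], delta_pos=[[0,0.09,-0.15],[0,0.18,-0.298],[0,0.183,-0.298],[0,0.183,-0.298],[0,0.183,-0.298],[0,0.183,-0.298],[0,0.183,-0.298]], jaw=[0.15,0.15,0.15,0.15,0.15,0.15,0.15])

```text
clock: 8.52
ee_pos: [0.4264, 0.1647, 0.3237]
ee_rot: [-178.4, -0.2, 120.9]
contact_force: [-0.2, -0.6, -0.3]
gripper_width: 0.0256
grip_force: 43.3
```

```bash
python3 - <<'E'
from ik2 import *
s=ctrl.get_obs(); Rt=R.from_euler('xyz',s['ee_rot'],degrees=True); print(s['ee_pos'],s['ee_rot'],s['joints'])
print(Rt.inv().apply(np.array([.551,-.1472,.301])-s['ee_pos'])/.12, (Rt.inv()*R.from_euler('xyz',[180,0,121.3],degrees=True)).as_rotvec(degrees=True)/90)
E
```

```text
[0.42635867 0.16468471 0.32367961] [-178.39883408   -0.20844251  120.85435511] [-37.52726131  25.99016135  20.49640979  97.47090401 -10.05514788
  59.99892091  17.21764711]
[-2.76456997 -0.43608697  0.1912002 ] [-0.01778162 -0.00238505 -0.00491892]
```

play_rows(turn=[[-0.018,-0.002,-0.005],[-0.018,-0.002,-0.005],[-0.018,-0.002,-0.005]], delta_pos=[[-0.4,-0.06,0],[-0.8,-0.12,0.03],[-0.92,-0.145,0.06]], jaw=[0.15,0.15,0.15])

```text
clock: 8.9
ee_pos: [0.4683, 0.0591, 0.3167]
ee_rot: [180.0, 0.0, 121.2]
contact_force: [0.5, 0.4, -1.2]
gripper_width: 0.0255
grip_force: 43.2
```

play_rows(turn=[[0,0,0],[0,0,0],[0,0,0]], delta_pos=[[-0.4,-0.06,0],[-0.8,-0.12,0.03],[-0.92,-0.145,0.06]], jaw=[0.15,0.15,0.15])

```text
clock: 9.28
ee_pos: [0.5109, -0.0437, 0.3089]
ee_rot: [-180.0, -0.0, 121.3]
contact_force: [0.4, 0.2, -1.4]
gripper_width: 0.0254
grip_force: 43.2
```

play_rows(turn=[[0,0,0],[0,0,0],[0,0,0],[0,0,0]], delta_pos=[[-0.4,-0.06,0],[-0.8,-0.12,0.03],[-0.92,-0.145,0.06],[-0.92,-0.145,0.06]], jaw=[0.15,0.15,0.15,0.15])

```text
clock: 9.78
ee_pos: [0.5532, -0.1442, 0.3013]
ee_rot: [-180.0, -0.1, 121.4]
contact_force: [-0.1, 1.6, -0.8]
gripper_width: 0.0254
grip_force: 43.3
```

```bash
cat > st.py <<'E'
from ik2 import *
import sys
def state():
    # model FK on the measured joints averages noise out of ee readings
    s=ctrl.get_obs(); x,r=fk(s['joints'],p,sg); print('ee',np.round(s['ee_pos'],4),np.round(s['ee_rot'],2),'fk',np.round(x,4),np.round(r.as_euler('xyz',degrees=True),2),'F',np.round(s['contact_force'],1),'q',np.round(s['joints'],1))
    return s,s['ee_pos'],R.from_euler('xyz',s['ee_rot'],degrees=True)
def to(T,G,x,r): print('turn',np.round((r.inv()*R.from_matrix(G)).as_rotvec(degrees=True)/90,4),'shift',np.round(r.inv().apply(T-x)/.12,4))
E
python3 - <<'E'
from st import *
s,x,r=state(); G=R.from_euler('xyz',[180,0,121.3],degrees=True).as_matrix()
for _ in range(3): to(np.array([.551,-.1472,.30]),G,*state()[1:])
E
```

```text
ee [ 0.5532 -0.1442  0.3013] [-1.7996e+02 -1.2000e-01  1.2140e+02] fk [ 0.5509 -0.1437  0.3023] [-1.7996e+02 -1.2000e-01  1.2145e+02] F [-0.1  1.6 -0.8] q [  2.5  37.4  18.3  79.  -12.2  65.6  53.7]
ee [ 0.5532 -0.1442  0.3013] [-1.7996e+02 -1.2000e-01  1.2140e+02] fk [ 0.5509 -0.1437  0.3023] [-1.7996e+02 -1.2000e-01  1.2145e+02] F [-0.1  1.6 -0.8] q [  2.5  37.4  18.3  79.  -12.2  65.6  53.7]
turn [-0.0004 -0.0014  0.0011] shift [-0.012  -0.0284  0.011 ]
ee [ 0.5532 -0.1442  0.3013] [-1.7996e+02 -1.2000e-01  1.2140e+02] fk [ 0.5509 -0.1437  0.3023] [-1.7996e+02 -1.2000e-01  1.2145e+02] F [-0.1  1.6 -0.8] q [  2.5  37.4  18.3  79.  -12.2  65.6  53.7]
turn [-0.0004 -0.0014  0.0011] shift [-0.012  -0.0284  0.011 ]
ee [ 0.5532 -0.1442  0.3013] [-1.7996e+02 -1.2000e-01  1.2140e+02] fk [ 0.5509 -0.1437  0.3023] [-1.7996e+02 -1.2000e-01  1.2145e+02] F [-0.1  1.6 -0.8] q [  2.5  37.4  18.3  79.  -12.2  65.6  53.7]
turn [-0.0004 -0.0014  0.0011] shift [-0.012  -0.0284  0.011 ]
```

play_rows(turn=[[0,0,0],[0,0,0],[0,0,0],[0,0,0]], delta_pos=[[-0.012,-0.028,0.2],[-0.012,-0.028,0.5],[-0.012,-0.028,0.8],[-0.012,-0.028,0.8]], jaw=[0.15,0.15,0.15,0.15])

```text
clock: 10.28
ee_pos: [0.5504, -0.1454, 0.2047]
ee_rot: [-179.9, -0.2, 121.5]
contact_force: [-0.6, 0.1, -1.0]
gripper_width: 0.0257
grip_force: 43.2
```

```bash
python3 - <<'E'
from st import *
G=R.from_euler('xyz',[180,0,121.3],degrees=True).as_matrix()
f=grab('wrist','w5'); s,x,r=state(); to(np.array([.551,-.1472,.104]),G,x,r); crop(f,190,150,320,250,'w5c',6)
E
```

```text
ee [ 0.5511 -0.1461  0.2063] [-1.7997e+02 -1.2000e-01  1.2151e+02] fk [ 0.5465 -0.1447  0.2077] [-1.7997e+02 -1.2000e-01  1.2156e+02] F [-0.3 -0.   0.7] q [  3.6  42.9  16.2  88.3 -14.3  50.9  56.2]
turn [-0.0003 -0.0014  0.0023] shift [-0.0091 -0.0052  0.8529]
```

View pics/w5c.png

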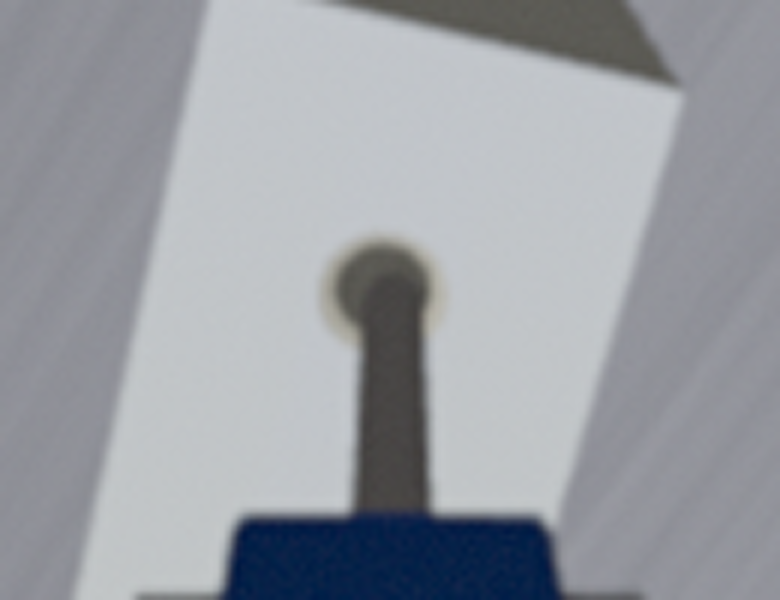

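The tip at crop (393,275) is nearly over the hole, centred at crop (383,290). Allowing for the 12 mm of height left, it needs about 2 mm toward tool -x and 1.2 mm toward -y. Then lower.

play_rows(turn=[[0,0,0],[0,0,0],[0,0,0],[0,0,0],[0,0,0]], delta_pos=[[-0.018,-0.01,0],[-0.018,-0.01,0.1],[-0.018,-0.01,0.2],[-0.018,-0.01,0.3],[-0.018,-0.01,0.3]], jaw=[0.15,0.15,0.15,0.15,0.15])

```text
clock: 10.95
ee_pos: [0.5508, -0.1498, 0.1687]
ee_rot: [-179.9, -0.2, 121.4]
contact_force: [0.5, 0.2, -0.4]
gripper_width: 0.0255
grip_force: 43.2
```

play_rows(turn=[[0,0,0],[0,0,0],[0,0,0],[0,0,0],[0,0,0]], delta_pos=[[0,0,0.15],[0,0,0.3],[0,0,0.45],[0,0,0.525],[0,0,0.525]], jaw=[0.15,0.15,0.15,0.15,0.15])

```text
clock: 11.58
ee_pos: [0.5513, -0.15, 0.1069]
ee_rot: [-180.0, -0.1, 121.4]
contact_force: [0.1, 1.4, -0.2]
gripper_width: 0.0254
grip_force: 44.2
```

play_rows(turn=[[0,0,0],[0,0,0],[0,0,0],[0,0,0]], delta_pos=[[0,0,0],[0,0,0],[0,0,0],[0,0,0]], jaw=[0.7,0.7,0.7,0.7])

```text
clock: 12.08
ee_pos: [0.5512, -0.1498, 0.1068]
ee_rot: [-180.0, -0.1, 121.4]
contact_force: [0.4, -0.5, -0.4]
gripper_width: 0.0596
grip_force: 0.0
```

play_rows(turn=[[0,0,0],[0,0,0],[0,0,0],[0,0,0]], delta_pos=[[0,0,-0.2],[0,0,-0.6],[0,0,-0.9],[0,0,-0.9]], jaw=[0.7,0.7,0.7,0.7])

```text
clock: 12.58
ee_pos: [0.552, -0.1503, 0.2169]
ee_rot: [179.9, 0.1, 121.4]
contact_force: [0.3, -1.2, -0.9]
gripper_width: 0.0598
grip_force: 0.0
```

```bash
python3 - <<'E'
from st import *
f=grab('wrist','w6'); s,x,r=state()
P=cloud(f); q=P[(abs(P[...,2]-.14)<.006)&(np.linalg.norm(P[...,:2]-[.551,-.1475],axis=-1)<.03)]
R0=cv2.minAreaRect((q[:,:2]*1000).astype(np.float32)); print(len(q),q[:,2].mean(),R0)
M,o,F=cam(f);c=M.T@(np.array([.551,-.148,.14])-o); u,v=int(f['cx']+F*c[0]/c[2]),int(f['cy']+F*c[1]/c[2])
hsv=cv2.cvtColor(f['color'],cv2.COLOR_RGB2HSV)
wd=((hsv[...,1]<60)&(f['color'].min(-1)>120)&(abs(P[...,2]-.14)<.008)).astype(np.uint8)
k,l,st,ce=cv2.connectedComponentsWithStats(wd)
for i in range(1,k):
    if st[i,4]>60:
        o,d=ray(f,*ce[i]); print('dial',ce[i],st[i],o+d*(.14-o[2])/d[2])
E
```

```text
ee [ 0.5515 -0.1499  0.2153] [ 1.7995e+02 -3.0000e-02  1.2143e+02] fk [ 0.5471 -0.1486  0.2166] [ 1.7995e+02 -3.0000e-02  1.2148e+02] F [-0.1  0.5 -1.6] q [  3.8  42.4  16.6  87.5 -14.1  52.2  56.4]
1375 0.14111768172430408 ((550.5822143554688, -148.82199096679688), (25.92540740966797, 25.543676376342773), 31.165685653686523)
dial [253.34697218 206.7512275 ] [239 193  29  28 611] [ 0.55117778 -0.149826    0.14      ]
dial [506.73076923 250.17692308] [497 225  15  49 390] [ 0.72684437 -0.08210819  0.14      ]
dial [225.92941176 310.36      ] [214 300  25  22 425] [ 0.57777085 -0.23429074  0.14      ]
```

The probe is seated again at (.551,-.150), yaw 31.2°. Now compute the tilted regrip.

```bash
sed -i 's/blue=.*/blue=np.array([.5511,-.1497]); H=.116; GO=.0187; hy=31.2/' ik2.py; python3 - <<'E'
from st import *
s,x,r=state(); x=np.array([.5515,-.1499,.2155])
for l in(.1,):
    T,G=grasp(1,np.radians(30),l); print(T,G); to(T,G,x,r)
T0,_=grasp(1,np.radians(30),0); print('descend in tool frame',G.T@(T0-T)/.12)
E
```

```text
ee [ 0.5515 -0.1499  0.2153] [ 1.7995e+02 -3.0000e-02  1.2143e+02] fk [ 0.5471 -0.1486  0.2166] [ 1.7995e+02 -3.0000e-02  1.2148e+02] F [-0.1  0.5 -1.6] q [  3.8  42.4  16.6  87.5 -14.1  52.2  56.4]
[ 0.54310234 -0.15454355  0.20980532] [[-0.74076718 -0.51802701 -0.42768213]
 [-0.44862455  0.85536426 -0.2590135 ]
 [ 0.5         0.         -0.8660254 ]]
turn [ 0.2612  0.2618 -0.9723] shift [ 0.0035 -0.0799  0.0474]
descend in tool frame [-0.41666667  0.          0.72168784]
```

play_rows(turn=[[0.028,0.028,-0.105],[0.056,0.056,-0.21],[0.085,0.085,-0.315],[0.113,0.113,-0.42],[0.141,0.141,-0.525],[0.169,0.169,-0.63],[0.197,0.197,-0.735],[0.226,0.226,-0.84]], delta_pos=[[0,-0.01,0],[0,-0.02,0],[0,-0.03,0],[0,-0.04,0],[0,-0.05,0.01],[0,-0.06,0.02],[0,-0.07,0.03],[0.003,-0.08,0.047]], jaw=[0.7,0.7,0.7,0.7,0.7,0.7,0.7,0.7])

```text
clock: 13.62
ee_pos: [0.5426, -0.1547, 0.2078]
ee_rot: [-177.0, -26.7, -161.8]
contact_force: [-0.4, 1.0, 0.5]
gripper_width: 0.0596
grip_force: 0.0
```

play_rows(turn=[[0.02,0.02,-0.075],[0.035,0.035,-0.132],[0.035,0.035,-0.132],[0.035,0.035,-0.132]], delta_pos=[[0,0,0],[0,0,0],[0,0,0],[0,0,0]], jaw=[0.7,0.7,0.7,0.7])

```text
clock: 14.12
ee_pos: [0.5427, -0.1548, 0.2086]
ee_rot: [180.0, -30.0, -149.0]
contact_force: [-1.0, 0.5, -0.5]
gripper_width: 0.06
grip_force: 0.0
```

```bash
python3 - <<'E'
from st import *
s,x,r=state()
for l in(.06,0): T,G=grasp(1,np.radians(30),l); to(T,G,x,r)
E
```

```text
ee [ 0.5427 -0.1548  0.2086] [ 179.95  -30.02 -148.96] fk [ 0.5362 -0.1581  0.2164] [ 179.92  -30.02 -148.9 ] F [-1.   0.5 -0.5] q [  4.   54.5  -0.9  64.1  17.1  87.1 119.5]
turn [ 0.0014 -0.0002 -0.0015] shift [-1.657e-01  1.000e-04  2.781e-01]
turn [ 0.0014 -0.0002 -0.0015] shift [-4.158e-01 -3.000e-04  7.110e-01]
```

Orientation and position are as planned. Descend, stopping 2 mm short if there is contact, and grip at 60 N.

play_rows(turn=[[0,0,0],[0,0,0],[0,0,0],[0,0,0],[0,0,0]], delta_pos=[[-0.1,0,0.17],[-0.2,0,0.34],[-0.3,0,0.515],[-0.415,0,0.71],[-0.415,0,0.71]], jaw=[0.7,0.7,0.7,0.7,0.7])

```text
clock: 14.75
ee_pos: [0.5424, -0.1545, 0.1092]
ee_rot: [179.9, -30.1, -148.9]
contact_force: [-0.7, -0.7, -0.3]
gripper_width: 0.0597
grip_force: 0.0
```

play_rows(turn=[[0,0,0],[0,0,0],[0,0,0],[0,0,0],[0,0,0]], delta_pos=[[0,0,0],[0,0,0],[0,0,0],[0,0,0],[0,0,0]], jaw=[0.15,0.15,0.15,0.15,0.15], grip_force=60)

```text
clock: 15.38
ee_pos: [0.5437, -0.1544, 0.1116]
ee_rot: [-180.0, -30.0, -148.9]
contact_force: [0.6, 1.0, 7.3]
gripper_width: 0.0252
grip_force: 59.2
```

```bash
python3 - <<'E'
from st import *
s,x,r=state(); print(s['gripper_width'],'up in tool /.12 per 0.12m',r.inv().apply([0,0,1]))
E
```

```text
ee [ 0.5437 -0.1544  0.1116] [-179.98  -29.95 -148.87] fk [ 0.5354 -0.158   0.12  ] [ 179.99  -29.95 -148.81] F [0.6 1.  7.3] q [  4.   61.1  -1.1  68.6  17.9  76.4 116.2]
0.02524140623419747 up in tool /.12 per 0.12m [ 4.99259438e-01 -2.89501474e-04 -8.66452497e-01]
```

play_rows(turn=[[0,0,0],[0,0,0],[0,0,0],[0,0,0]], delta_pos=[[0.05,0,-0.087],[0.17,0,-0.295],[0.3,0,-0.52],[0.395,0,-0.685]], jaw=[0.15,0.15,0.15,0.15])

```text
clock: 15.88
ee_pos: [0.5435, -0.1544, 0.2076]
ee_rot: [180.0, -29.9, -148.9]
contact_force: [0.1, -0.5, -0.2]
gripper_width: 0.0252
grip_force: 58.9
```

play_rows(turn=[[0,0,0],[0,0,0],[0,0,0]], delta_pos=[[0.2,0,-0.345],[0.395,0,-0.685],[0.395,0,-0.685]], jaw=[0.15,0.15,0.15])

```text
clock: 16.25
ee_pos: [0.5441, -0.1545, 0.3038]
ee_rot: [-179.8, -29.7, -149.0]
contact_force: [-0.8, 0.5, -2.3]
gripper_width: 0.0251
grip_force: 59.0
```

```bash
python3 - <<'E'
from st import *
s,x,r=state(); f=grab('wrist','w7')
for hh in(.16,.12,0): T,G=ins(1,np.radians(30),hh); print(T,R.from_matrix(G).as_euler('xyz',degrees=True)); to(T,G,x,r)
C=np.array([.08207,-.0001,-.14386]); Mc=np.array([[.001,-.94758,-.31951],[1,.001,.00015],[.00018,-.31951,.94758]]); F=cam(f)[2]
a=np.radians(30); ax=np.array([np.sin(a),0,-np.cos(a)]) # probe up in tool
a0=np.array([0,0,-GO])
for nm,d in(('tip',-.116),('collar',-.026),('top',.014)):
  for sx in (-1,1):
    for Z in((ax*.0),):
        pp=a0+ax*d; c=Mc.T@(pp-C); 
  print(nm,pp,f['cx']+F*c[0]/c[2],f['cy']+F*c[1]/c[2])
crop(f,150,130,350,280,'w7c',4)
E
```

```text
ee [ 0.5441 -0.1545  0.3038] [-179.83  -29.75 -148.95] fk [ 0.5394 -0.1575  0.3113] [-179.86  -29.75 -148.9 ] F [-0.8  0.5 -2.3] q [  3.8  49.9  -0.5  55.3  17.1  99.5 123.6]
[0.38777438 0.15507962 0.27567608] [-180.            1.51267873 -173.1       ]
turn [-0.068  -0.3418  0.2639] shift [-0.3027  2.8824  0.0883]
[0.40853044 0.15759138 0.2415751 ] [-180.            1.51267873 -173.1       ]
turn [-0.068  -0.3418  0.2639] shift [-0.5817  2.8116  0.2564]
[0.47079863 0.16512666 0.13927215] [-180.            1.51267873 -173.1       ]
turn [-0.068  -0.3418  0.2639] shift [-1.4188  2.5992  0.7605]
tip [-0.058       0.          0.08175895] 254.51567814609933 276.83792372070695
collar [-0.013       0.          0.00381666] 254.57740110117496 282.696236934599
top [ 0.007       0.         -0.03082436] 254.6315029848248 287.8312111025424
```

View pics/w7c.png

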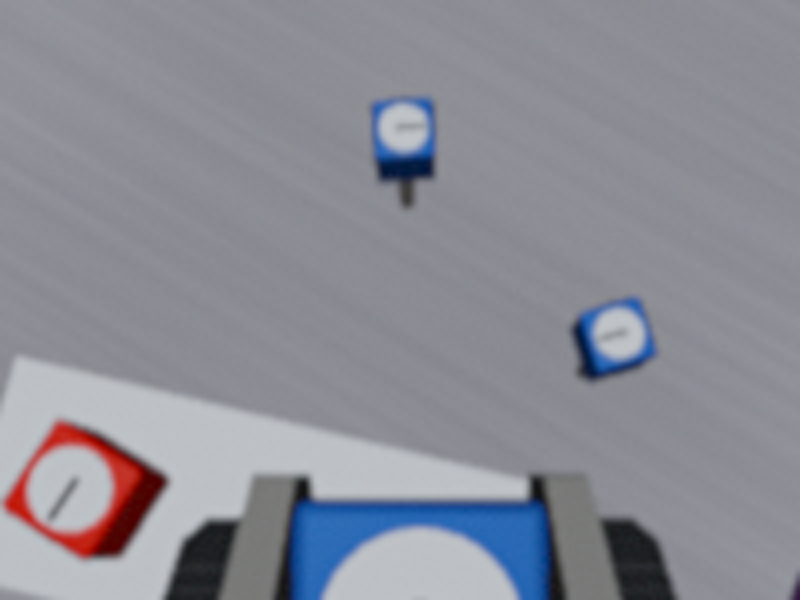

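The picture shows the blue head square between the pads, with its dial at crop (420,590), and the shaft hidden behind it. Carry to the bracket, then turn there.

play_rows(turn=[[0,0,0],[0,0,0],[0,0,0]], delta_pos=[[-0.03,0.4,0],[-0.06,0.8,0.01],[-0.1,0.96,0.015]], jaw=[0.15,0.15,0.15])

```text
clock: 16.68
ee_pos: [0.4909, -0.0488, 0.2926]
ee_rot: [179.9, -30.0, -148.7]
contact_force: [0.3, -0.5, -0.5]
gripper_width: 0.0251
grip_force: 59.2
```

play_rows(turn=[[0,0,0],[0,0,0],[0,0,0]], delta_pos=[[-0.03,0.4,0],[-0.06,0.8,0.01],[-0.1,0.96,0.015]], jaw=[0.15,0.15,0.15])

```text
clock: 17.05
ee_pos: [0.4397, 0.0542, 0.285]
ee_rot: [179.9, -30.0, -148.7]
contact_force: [1.1, -1.0, -1.3]
gripper_width: 0.0253
grip_force: 59.4
```

play_rows(turn=[[0,0,0],[0,0,0],[0,0,0],[0,0,0]], delta_pos=[[-0.03,0.4,0],[-0.06,0.8,0.01],[-0.1,0.96,0.015],[-0.1,0.96,0.015]], jaw=[0.15,0.15,0.15,0.15])

```text
clock: 17.55
ee_pos: [0.3893, 0.1563, 0.2774]
ee_rot: [180.0, -30.1, -148.8]
contact_force: [0.6, -1.0, -0.6]
gripper_width: 0.0251
grip_force: 59.4
```

play_rows(turn=[[-0.016,-0.08,0.062],[-0.032,-0.16,0.124],[-0.048,-0.24,0.186],[-0.064,-0.32,0.248],[-0.068,-0.342,0.264],[-0.068,-0.342,0.264]], delta_pos=[[0,0,0],[0,0,0],[0,0,0],[0,0,0],[0,0,0],[0,0,0]], jaw=[0.15,0.15,0.15,0.15,0.15,0.15])

```text
clock: 18.3
ee_pos: [0.3895, 0.1548, 0.2781]
ee_rot: [180.0, 1.2, -173.2]
contact_force: [0.4, -0.5, -2.0]
gripper_width: 0.0249
grip_force: 59.3
```

```bash
python3 - <<'E'
from st import *
s,x,r=state()
for hh in(.12,.10): T,G=ins(1,np.radians(30),hh); to(T,G,x,r)
f=grab('scene','s8'); P=cloud(f); g=f['color'].astype(int); hsv=cv2.cvtColor(f['color'],cv2.COLOR_RGB2HSV)
pu=r.apply([np.sin(np.radians(30)),0,-np.cos(np.radians(30))]); C0=x-GO*r.apply([0,0,1]); print('probe up',pu,n)
# depth points near the expected shaft / head: measured offset from expected axis
e=P-C0; t=e@pu; perp=e-t[...,None]*pu; d=np.linalg.norm(perp,axis=-1)
for lo,hi in((-.115,-.09),(-.09,-.06),(-.06,-.03)):
    k=(t>lo)&(t<hi)&(d<.02); v,u=np.nonzero(k); print(lo,k.sum(),perp[k].mean(0) if k.any() else '', (u.mean(),v.mean()) if k.any() else '')
E
```

```text
ee [0.3895 0.1548 0.2781] [ 179.98    1.23 -173.17] fk [0.3908 0.1553 0.2778] [ 179.98    1.23 -173.12] F [ 0.4 -0.5 -2. ] q [-2.710e+01  2.330e+01  1.100e+00  1.116e+02 -1.000e-01  4.400e+01
  7.080e+01]
turn [ 0.0002 -0.0032 -0.0008] shift [-0.1534  0.0038  0.3075]
turn [ 0.0002 -0.0032 -0.0008] shift [-0.2375  0.0039  0.4514]
probe up [-0.51469247 -0.06197747  0.85513184] [-0.51890158 -0.06279399  0.85252452]
-0.115 44 [ 0.00173183 -0.00463947  0.00070611] (np.float64(292.52272727272725), np.float64(84.02272727272727))
-0.09 54 [ 0.00189531 -0.00468735  0.00080104] (np.float64(288.81481481481484), np.float64(72.0925925925926))
-0.06 54 [ 0.00185186 -0.00466138  0.00077677] (np.float64(284.7037037037037), np.float64(58.925925925925924))
```

The scene depth shows the shaft straight along the planned axis. Its offset equals the scene camera's known bias of about 3 mm in y. Go to 10 mm above the mouth.

play_rows(turn=[[0,-0.003,-0.001],[0,-0.003,-0.001],[0,-0.003,-0.001],[0,-0.003,-0.001],[0,-0.003,-0.001]], delta_pos=[[-0.08,0.004,0.15],[-0.16,0.004,0.3],[-0.21,0.004,0.4],[-0.237,0.004,0.451],[-0.237,0.004,0.451]], jaw=[0.15,0.15,0.15,0.15,0.15])

```text
clock: 18.98
ee_pos: [0.4184, 0.1601, 0.2242]
ee_rot: [179.9, 1.4, -173.0]
contact_force: [0.6, -0.8, -0.8]
gripper_width: 0.0251
grip_force: 59.3
```

```bash
python3 - <<'E'
from st import *
s,x,r=state()
for hh in(.10,.08,.06): T,G=ins(1,np.radians(30),hh); to(T,G,x,r)
# same-camera check: tip vs bore mouth in scene and top pictures
rail=np.c_[bx,by,n]
for nm in('scene','top'):
    f=grab(nm,nm+'9'); P=cloud(f); pu=r.apply([.5,0,-.866]); C0=x-GO*r.apply([0,0,1]); e=P-C0; t=e@pu; perp=e-t[...,None]*pu; d=np.linalg.norm(perp,axis=-1)
    M,o,F=cam(f); cd=o-(C0-.1*pu); cd-=cd@pu*pu; cd/=np.linalg.norm(cd)
    k=(t>-.11)&(t<-.04)&(d<.015); print(nm,k.sum(), 'axis offset in rail mm',1e3*rail.T@(perp[k].mean(0)-cd*.0033) if k.any() else '')
    uv={'scene':(303.4,118.3),'top':(171.6,221.2)}[nm]; oo,dd=ray(f,*uv); kk=n@(hole-oo)/(n@dd); print('  hole vs used, rail mm',1e3*rail.T@(oo+kk*dd-hole))
E
```

```text
ee [0.4184 0.1601 0.2242] [ 179.95    1.44 -173.  ] fk [0.4179 0.1596 0.2243] [ 179.95    1.44 -172.95] F [ 0.6 -0.8 -0.8] q [-25.8  30.3   0.8 112.2   0.   36.2  71.9]
turn [ 0.0006 -0.0008  0.0011] shift [-0.0031 -0.0108 -0.0028]
turn [ 0.0006 -0.0008  0.0011] shift [-0.0866 -0.0111  0.1415]
turn [ 0.0006 -0.0008  0.0011] shift [-0.1701 -0.0114  0.2857]
scene 116 axis offset in rail mm [-1.0634039  -3.42235814 -0.0080277 ]
  hole vs used, rail mm [-4.23060615e-01 -2.71125678e+00 -4.29022911e-14]
top 63 axis offset in rail mm [ 1.58214525  1.28170835 -0.00319998]
  hole vs used, rail mm [1.51687083e+00 1.03283913e+00 1.29684576e-13]
```

In both cameras the probe axis and the bore mouth agree to within 1 mm. Insert 40 mm along the axis while watching the force.

play_rows(turn=[[0,0,0],[0,0,0],[0,0,0],[0,0,0]], delta_pos=[[-0.021,0,0.036],[-0.042,0,0.072],[-0.063,0,0.108],[-0.084,0,0.144]], jaw=[0.15,0.15,0.15,0.15])

```text
clock: 19.58
ee_pos: [0.4289, 0.1615, 0.207]
ee_rot: [179.9, 1.5, -173.0]
contact_force: [-1.2, 0.2, -0.6]
gripper_width: 0.025
grip_force: 59.3
```

play_rows(turn=[[0,0,0],[0,0,0],[0,0,0],[0,0,0]], delta_pos=[[-0.021,0,0.036],[-0.042,0,0.072],[-0.063,0,0.108],[-0.084,0,0.144]], jaw=[0.15,0.15,0.15,0.15])

```text
clock: 20.08
ee_pos: [0.4394, 0.1628, 0.19]
ee_rot: [179.9, 1.5, -173.0]
contact_force: [0.1, -0.2, -1.1]
gripper_width: 0.0249
grip_force: 59.3
```

```bash
cat > chk.py <<'E'
from st import *
s,x,r=state(); print('tau',s['ft_torque'],s['gripper_width'])
F=s['contact_force']; rail=np.c_[bx,by,n]; print('F rail',rail.T@F)
C0=x-GO*r.apply([0,0,1]); e=rail.T@(C0-hole)*1e3; print('grip pt in rail mm',e,'collar height',e[2]-26)
to(ins(1,np.radians(30),0)[0],ins(1,np.radians(30),0)[1],x,r)
for nm in('scene','top'):
    f=grab(nm,nm+'c'); P=cloud(f); hsv=cv2.cvtColor(f['color'],cv2.COLOR_RGB2HSV)
    b=(hsv[...,0]>100)&(hsv[...,0]<125)&(hsv[...,1]>130)&(np.linalg.norm(P-C0,axis=-1)<.05); q=(P[b]-hole)@rail*1e3
    if len(q)>5: print(nm,'blue head rail z range',len(q),np.percentile(q[:,2],[3,50,97]),'xy',q.mean(0)[:2])
E
python3 chk.py
```

```text
ee [0.4394 0.1628 0.19  ] [ 179.93    1.47 -173.  ] fk [0.4378 0.1619 0.1904] [ 179.93    1.47 -172.95] F [ 0.1 -0.2 -1.1] q [-2.480e+01  3.500e+01  5.000e-01  1.113e+02  1.000e-01  3.230e+01
  7.250e+01]
tau [-0.0293627   0.06402923  0.00703807] 0.024940852199709814
F rail [-0.47949676 -0.21356676 -1.006311  ]
grip pt in rail mm [-0.30844204  1.47841459 85.69025389] collar height 59.690253894235255
turn [ 0.0008 -0.0004  0.0011] shift [-0.2513 -0.0135  0.4293]
scene blue head rail z range 200 [60.10797013 76.82275904 96.2574868 ] xy [11.1989492  -2.12200847]
top blue head rail z range 10 [61.14147831 67.39629685 72.55343173] xy [13.02088883 -8.05146743]
```

Tip is 30 mm inside with no side force. Continue through the spring.

play_rows(turn=[[0,0,0],[0,0,0],[0,0,0],[0,0,0]], delta_pos=[[-0.021,-0.003,0.036],[-0.042,-0.005,0.072],[-0.063,-0.005,0.108],[-0.084,-0.005,0.144]], jaw=[0.15,0.15,0.15,0.15])

```text
clock: 20.68
ee_pos: [0.4492, 0.1634, 0.1727]
ee_rot: [179.9, 1.4, -173.0]
contact_force: [-5.0, -0.2, -1.1]
gripper_width: 0.0253
grip_force: 59.3
```

play_rows(turn=[[0,0,0],[0,0,0],[0,0,0],[0,0,0]], delta_pos=[[-0.021,0,0.036],[-0.042,0,0.072],[-0.063,0,0.108],[-0.084,0,0.144]], jaw=[0.15,0.15,0.15,0.15])

```text
clock: 21.18
ee_pos: [0.4595, 0.1647, 0.1556]
ee_rot: [180.0, 1.4, -173.0]
contact_force: [-5.7, -0.1, -1.4]
gripper_width: 0.0254
grip_force: 59.4
```

```bash
python3 chk.py
```

```text
ee [0.4595 0.1647 0.1556] [ 179.95    1.36 -172.99] fk [0.4569 0.1633 0.1564] [ 179.95    1.36 -172.94] F [-5.7 -0.1 -1.4] q [-23.9  39.6   0.3 109.8   0.3  29.3  73.1]
tau [-0.08227091  1.73561959  0.06898633] 0.02543505831739649
F rail [-5.54730264  0.55170627  1.79383923]
grip pt in rail mm [-1.00248833  0.92873675 45.82307942] collar height 19.823079423276596
turn [ 0.0006 -0.0018  0.0013] shift [-0.0906 -0.0082  0.1386]
scene blue head rail z range 188 [19.58219024 38.3932687  57.5103851 ] xy [10.18705606 -3.04561453]
```

play_rows(turn=[[0,0,0],[0,0,0],[0,0,0],[0,0,0],[0,0,0]], delta_pos=[[-0.02,0,0.033],[-0.04,0,0.066],[-0.058,0,0.098],[-0.07,0,0.118],[-0.07,0,0.118]], jaw=[0.15,0.15,0.15,0.15,0.15])

```text
clock: 21.9
ee_pos: [0.4686, 0.1659, 0.142]
ee_rot: [179.9, 1.4, -173.0]
contact_force: [-2.8, 0.0, -7.9]
gripper_width: 0.0251
grip_force: 59.2
```

```bash
python3 chk.py
```

```text
ee [0.4686 0.1659 0.142 ] [ 179.94    1.42 -172.99] fk [0.4656 0.1643 0.1429] [ 179.94    1.42 -172.94] F [-2.8  0.  -7.9] q [-23.5  41.5   0.3 108.9   0.4  28.2  73.4]
tau [-0.00799807  1.28773351  0.05649457] 0.025131757398727455
F rail [-6.46319701  0.34038909 -5.25776309]
grip pt in rail mm [-0.39497672  0.97230567 29.38953154] collar height 3.3895315409625475
turn [ 0.0007 -0.0011  0.0012] shift [-0.0173 -0.0083  0.0228]
scene blue head rail z range 180 [ 3.74087667 21.88035152 41.08599306] xy [11.06087459 -2.01804199]
```

play_rows(turn=[[0,0,0],[0,0,0],[0,0,0]], delta_pos=[[-0.004,0,0.007],[-0.008,0,0.014],[-0.01,0,0.018]], jaw=[0.15,0.15,0.15])

```text
clock: 22.38
ee_pos: [0.4691, 0.1659, 0.141]
ee_rot: [179.9, 1.4, -173.0]
contact_force: [-20.0, -2.0, 31.0]
gripper_width: 0.0251
grip_force: 64.2
```

play_rows(turn=[[0,0,0],[0,0,0]], delta_pos=[[-0.003,0,0.005],[-0.004,0,0.007]], jaw=[0.15,0.15])

```text
clock: 22.62
ee_pos: [0.4691, 0.166, 0.1409]
ee_rot: [179.9, 1.4, -173.0]
contact_force: [-27.4, -3.9, 48.5]
gripper_width: 0.0252
grip_force: 66.5
```

```bash
python3 chk.py
```

```text
ee [0.4691 0.166  0.1409] [ 179.93    1.36 -172.99] fk [0.4661 0.1644 0.1418] [ 179.93    1.36 -172.94] F [-27.4  -3.9  48.5] q [-23.5  41.7   0.2 108.8   0.3  28.2  73.4]
tau [-0.80961151  5.55521315 -0.06870545] 0.02520325728772566
F rail [ 1.73943538 -0.617045   55.81534605]
grip pt in rail mm [-0.49207646  1.00830776 28.17367846] collar height 2.1736784637887574
turn [ 0.0008 -0.0016  0.0013] shift [-0.013  -0.0086  0.0136]
scene blue head rail z range 182 [ 2.59777869 19.74030522 39.6554753 ] xy [11.11971435 -2.26672557]
```

The push met a hard stop at the expected height: force rose to about 56 N over the last millimetre. Ease off, open, retreat along the axis, then check that the head is home.

play_rows(turn=[[0,0,0],[0,0,0]], delta_pos=[[0.006,0,-0.01],[0.006,0,-0.01]], jaw=[0.15,0.15])

```text
clock: 22.98
ee_pos: [0.469, 0.166, 0.1411]
ee_rot: [179.9, 1.4, -173.0]
contact_force: [-13.1, -0.7, 12.8]
gripper_width: 0.0254
grip_force: 61.9
```

play_rows(turn=[[0,0,0],[0,0,0],[0,0,0],[0,0,0]], delta_pos=[[0,0,0],[0,0,0],[0,0,0],[0,0,0]], jaw=[0.6,0.6,0.6,0.6])

```text
clock: 23.48
ee_pos: [0.47, 0.1661, 0.1406]
ee_rot: [179.9, 1.5, -173.0]
contact_force: [0.1, -0.1, -0.3]
gripper_width: 0.0511
grip_force: 0.0
```

play_rows(turn=[[0,0,0],[0,0,0],[0,0,0],[0,0,0]], delta_pos=[[0.05,0,-0.087],[0.17,0,-0.3],[0.35,0,-0.6],[0.5,0,-0.86]], jaw=[0.6,0.6,0.6,0.6])

```text
clock: 23.98
ee_pos: [0.4066, 0.1581, 0.2438]
ee_rot: [179.9, 1.5, -173.0]
contact_force: [1.1, -0.2, 0.9]
gripper_width: 0.0517
grip_force: 0.0
```

```bash
cat > fin.py <<'E'
from st import *
s,x,r=state(); rail=np.c_[bx,by,n]
for nm in('wrist','top','scene'):
    f=grab(nm,nm+'f'); P=cloud(f); hsv=cv2.cvtColor(f['color'],cv2.COLOR_RGB2HSV); q=(P-hole)@rail*1e3
    near=(abs(q[...,0])<30)&(abs(q[...,1])<65)&(abs(q[...,2])<60)
    yl=near&(hsv[...,0]>18)&(hsv[...,0]<32)&(hsv[...,1]>150)
    hd=near&(q[...,2]>15); top=hd&(hsv[...,1]<90); bl=near&(hsv[...,0]>100)&(hsv[...,0]<125)&(hsv[...,1]>130)
    if not yl.any() or not bl.any(): print(nm,'unseen',yl.sum(),bl.sum()); continue
    a=q[yl]; a=a[abs(a[:,2]-np.median(a[:,2]))<3]; A=np.c_[a[:,:2],np.ones(len(a))]; c=np.linalg.lstsq(A,a[:,2],rcond=None)[0]
    b=q[(top|bl)]; hgt=b[:,2]-np.c_[b[:,:2],np.ones(len(b))]@c; tp=hgt[hgt>np.percentile(hgt,97)-4]
    print(nm,len(a),len(b),'plate z',c,'head top above plate',np.median(tp),np.percentile(hgt,[2,97]),'head xy',b[hgt>35].mean(0)[:2], 'yellow y range',np.percentile(a[:,1],[1,99]))
E
python3 fin.py
```

```text
ee [0.4066 0.1581 0.2438] [ 179.92    1.51 -172.99] fk [0.4068 0.158  0.2438] [ 179.92    1.51 -172.94] F [ 1.1 -0.2  0.9] q [-2.630e+01  2.750e+01  9.000e-01  1.125e+02 -1.000e-01  3.850e+01
  7.160e+01]
wrist 4401 1115 plate z [3.47901949e-04 1.00347566e-03 1.96762719e+00] head top above plate 40.223933653012075 [38.31647876 41.70500623] head xy [-3.71777544  0.89476363] yellow y range [-45.30503812  47.45328295]
top 580 186 plate z [-0.00324423  0.00238266 -0.43466079] head top above plate 40.44910152980875 [11.29853765 42.13855658] head xy [-0.75278307  1.01494564] yellow y range [-47.56672669  50.26357957]
scene 359 286 plate z [-0.02528903  0.00265554 -1.18051095] head top above plate 40.228802909822235 [ 2.93061364 41.29979642] head xy [-0.31845808 -5.43541719] yellow y range [-53.74253674  46.35219943]
```

The head top stands 40.2 to 40.4 mm above the plate in all three cameras, and the head is 40 mm high, so it is home. The gripper is clear.

```bash
python3 -c "
from plant import ctrl
print(ctrl.job_done())"
```

```text
the job is handed in; nothing more can be done
None
```

The blue probe is fully home in the sheath, released and handed in at about 24 s; the first tilt was out of reach, so I set it back in its hole once to regrip, and the final push onto the plate peaked near 56 N, well above the 3–10 N spring.

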